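# Tag out the test manifold and take off its gauges

### The arm

A 6-joint arm with a two-finger parallel gripper is mounted at the origin on the work surface. World frame = base frame: x ahead of the robot, y to its left, z up, the work surface at z = 0. Lengths are in m, angles in rad, forces in N, time in s.
With the tool pointing down it reaches from about 0.35 to 0.775 m from the base axis. Payload 7.3 kg.
Tool frame: the origin (TCP) lies midway between the tips of the shut fingers; the grasp point (between the pads) lies pinch_z behind it (pinch_z is the distance from the TCP to the grasp point, in m); y points along the fingers, z is the direction in which the jaws open and shut, and the axes are right-handed (so a half turn about y gives the same grasp; the last joint's range is limited). The gripper opens to 92 mm and grips with 3 to 60 N. Pads are 19 mm wide; open, the fingers measure 130 mm over their backs; the gripper's body (75 mm by 190 mm) begins 47 mm behind the grasp point.
Start: joints at [1.199, 0.342, 1.524, -0, 1.275, -0.146], TCP at [0.118, 0.512, 0.227] pointing down, gripper open.
Joint ranges: [-2.53, 2.53], [-0.77, 2.02], [0.04, 2.7], [-1, 4.14], [0.28, 2.66], [-3.11, 3.11]. Speed limits (rad/s): [2.57, 2.57, 3.14, 3.14, 3.14, 3.14].

### API

Orientations are given as a rotation vector (axis times angle).
In Python, from station import * gives the robot as it stands.
- The arm moves only by the tool arm_command, never from a script. Its argument "commands" is a list of rows, each a list of 7 numbers: the shift along the world's x, y, z in mm, then the turn, a rotation vector about the world's x, y, z in degrees, then the closure in counts, from 0 (fully open) to 255 (shut). In form: [[tx, ty, tz, rx, ry, rz, hand], ...]. A call has 1 to 20 rows; each row shifts and turns the commanded pose from where the row before left it; what a row does not reach is not made up. A row lasts 1/10 s, in which the tool goes at most 50 mm and 8.59 degrees, less where a joint would pass 70% of its speed; a pose out of reach is approached as far as the arm can. A call with a gripper value outside its range is refused whole. The fingers move at their own pace and stop on an object; "newtons" is the grip in N (left out, the last holds). Time passes only in rows, so rows that do not move let the fingers close. It gives the time, the measured TCP pose, the force and the opening at its end, in the units of the state.
- get_obs(): the state, without advancing time (a new reading comes with each control period).
- camera(name): name is "scene" or "top" or "wrist"; returns the picture (480x640x3 uint8, red, green, blue); there is no depth.
- camera_params(name): a dict with "mtx" (3x3 intrinsics, pixels), "extrinsics" (4x4, takes a point from camera to world coordinates); the wrist camera has in their place "T_tool_cam" (4x4, takes a point from camera to tool coordinates, whose origin is the TCP and whose axes are the tool frame's). Camera axes: x right, y down, z forward; pixel columns grow to the right and rows downward; lengths in m; the calibration is good to about 2 mm. The wrist camera is an equidistant fisheye: a pixel r from the principal point sees the ray r / f radians off the axis. A picture is of the moment at which its call begins: read the wrist's pose just before it. camera_params takes no time and is no camera call.
- job_done(): hands the job in, once; it reports no verdict.
The state is a dict: "clock": time; "qpos": joint angles; "qd": joint speeds; "effort": joint torques, N m; "tool_pos": TCP position; "orientation": TCP orientation; "wrist_force": force on the tool from outside, world axes, zero at the start; "moment": the same for the moment, N m; "finger_gap": finger opening in m.
Only numpy, scipy, OpenCV 4.12 (cv2) and the standard library are available. Lean on these libraries where they do the work, as an engineer would, in place of code of your own. Each camera call takes 0.05 s, during which the arm holds its last target. There are 200 camera calls.

### The job

Take the water test manifold out of service: first turn the ball valve's lever right round to shut, then take the spring clip with the tag off the rim of the blue bin and clip it fully down onto the grip of the shut lever. Only after that, take off every gauge by pinching its coupler's two side buttons and lifting it off its stub, and set each one down gently, upright, in a pocket of its own in the grey gauge tray; do not drop a gauge or disturb the other things on the bench.

Things in the scene. Friction and masses are not known exactly. Their poses are not given: they have to be found in the camera images.
- manifold: fixed: galvanised pipe (34 mm thick, axis 75 mm up, along this frame's y) on a concrete paver 120 mm (x) by 390 mm (y, -185 to +205), 40 mm high; five upright brass stubs on it at y = -150, -88, -26, +36, +98 mm, each a 13 mm neck under a 22 mm collar whose flat top is 124 mm up (bare where no gauge sits); ball valve at y = +172 mm. Origin on the bench, in the pipe's line
- valve (a joint): the ball valve's lever, on an upright axis at manifold x 0, y +172 mm: 0 = open (points along the pipe, manifold +y), 1.571 rad = its stop = shut (points across the pipe, manifold +x, so it turns clockwise seen from above); stiff (0.2 N m), stays where it is left; starts at 0 to 0.3
- lever_grip (a point): middle of the lever's round black grip, 112 mm up, 70 mm from the lever's axis; this frame's y points outward along the lever, z up. The grip is 12 mm thick and runs 35 mm either way along y; free space of 70 mm beneath it when shut, 15 mm when open
- clip: spring clip: jaws below, two handles above, a stiff white tag (upright, thin in y, 18 to 54 mm out in +x, 4 to 46 mm up). Starts clipped upright on the bin's -y rim. Origin at the throat, where the edge it sits on touches its middle block (11 mm in y); z up; jaws and handles move along y. Rubber jaw pads, 22 mm wide in x, reach 3 to 15 mm below the origin
- clip_grip (a point): point midway between the clip's two handles, 40 mm above its origin: where to pinch them. Handles are 22 mm wide (x), 12 to 43 mm above the origin, splayed 56 mm apart over their tops when free. Pinched to 20 mm (their stop; about 6 N each; outer faces then parallel, 18 to 50 mm above the origin) they open the jaws to about 18 mm; let go, the jaws spring shut
- jaw_a (a joint): the clip's jaw at +y (the other mirrors it): 0 = sprung shut, about 0.05 on the bin's rim, about 0.2 on the lever grip, 0.5 rad = fully open, handles pinched to their stop
- bin: fixed blue bin of fittings, 130 mm (x) by 170 mm (y), 75 mm high, walls 5 mm; origin under its centre on the bench. The clip sits on its -y rim
- tray: loose grey gauge tray (800 g), 269 mm long (x), 64 mm wide (y), with five pockets in a row at x = -106, -53, 0, +53, +106 mm, each 49 mm (x) by 56 mm (y); floor 4 mm thick, dividers 26 mm and outer walls 30 mm above the bench. Origin under its centre. A gauge stands in a pocket with its button axis (gauge x) along the tray's y, either way round
- gauge1: gauge with a face-up dial 40 mm across on a brass quick coupler, 250 g, 90 mm tall; starts latched on a stub of the manifold (origin then 98 mm up), turned a little about it; may be absent. Origin: middle of its underside, z up. Foot 40 mm square; dial 66 to 90 mm above the origin; release buttons at +x and -x, 45 to 62 mm above the origin when out, 48 to 64 (middle 56) when in, 18 mm wide in y
- gauge2: another gauge, the same as gauge1; may be absent
- gauge3: another gauge, the same as gauge1; may be absent
- gauge4: another gauge, the same as gauge1; may be absent
- gauge5: another gauge, the same as gauge1; may be absent
- gauge1_a (a joint): the +x release button of gauge1 (-x is its mirror, all gauges alike): 0 = out, 0.34 rad = in. Faces slope, 57 mm apart at their middles and 63 at their tops when out; 45 mm when pinched to their stop (about 6 N each, faces then upright). Pinched, the two hooks that hold the stub's collar swing clear (up to 23 mm from the gauge's axis, 12 to 19 mm above its origin) and it lifts straight off, clear after 26 mm
- elbow: black plastic pipe elbow, legs 45 mm, 32 mm thick, lying on the bench; origin under its corner
- nipple: small upright brass pipe nipple, 29 mm across, 42 mm tall; origin under its centre
- tee: black plastic pipe tee, 80 mm long, lying on the bench; origin under its centre
- wrench: steel wrench lying on the bench
- driver: screwdriver lying on the bench
- paste: jar of thread paste, 56 mm across, 75 mm tall
- tape: tape measure, 65 x 35 x 65 mm, standing on the bench

How it is judged:
By the outcome, as a careful person would: the job done as asked, in the order asked, and still so for the second after the job is handed in, with the robot touching nothing.
Of gauge1, gauge2, gauge3, gauge4, gauge5 only 3 to 5 are there at a start; the rules pass over those that are not, and their reading is None.
At some moment in a run one of tray may be knocked a few centimetres aside while the robot is not near it.
It also fails if it takes over 210 s, if anything falls off the work surface, if the arm or the gripper's body presses on something with over 40 N, if the wrist force passes 120 N, or if a joint passes its speed limit or range.

## Working session

There is one attempt and no reset: what is moved stays moved. The work goes in short steps, Python scripts to look and compute and a tool call to move; the robot and the scene stay as the last step left them, time stands still between calls to the robot, and variables do not carry over. Pictures are saved under pics/ and viewed, about 12 in all and at most 16, crops included, and the job is handed in when it is done.

Besides the shell and the picture viewer there is one more tool, called after "Call:" in YAML: its name, and indented under it one key for each argument. arm_command: Moves the arm, as the interface text tells. Its arguments: {"type":"object","properties":{"commands":{"type":"array"},"newtons":{"type":"number"}},"required":["commands"]}

```bash
ls; mkdir -p pics; python3 - <<'E'
from station import *
import cv2, numpy as np
np.set_printoptions(precision=4,suppress=True)
for n in ("scene","top"):
    cv2.imwrite(f"pics/{n}0.png",camera(n)[:,:,::-1])
    p=camera_params(n);print(n,p["mtx"],p["extrinsics"])
p=camera_params("wrist");print(p)
print(get_obs())
E
```

```text
pics
scene [[539.5332   0.     325.9942]
 [  0.     539.5332 232.3858]
 [  0.       0.       1.    ]] [[-0.839   0.3456 -0.4204  1.1044]
 [ 0.5441  0.5195 -0.6589  0.7954]
 [-0.0093 -0.7815 -0.6238  0.9312]
 [ 0.      0.      0.      1.    ]]
top [[515.1173   0.     316.4243]
 [  0.     515.1173 246.5576]
 [  0.       0.       1.    ]] [[-0.0172 -0.9822  0.1872  0.3369]
 [-0.9998  0.0143 -0.0165 -0.0516]
 [ 0.0136 -0.1874 -0.9822  1.3587]
 [ 0.      0.      0.      1.    ]]
{'mtx': array([[371.6483,   0.    , 324.9083],
       [  0.    , 371.6483, 241.0054],
       [  0.    ,   0.    ,   1.    ]]), 'T_tool_cam': array([[-0.0011,  0.9633,  0.2685, -0.0722],
       [-0.    , -0.2685,  0.9633, -0.1584],
       [ 1.    ,  0.001 ,  0.0003, -0.0002],
       [ 0.    ,  0.    ,  0.    ,  1.    ]])}
{'clock': 0.1, 'qpos': array([ 1.199 ,  0.3427,  1.5249, -0.    ,  1.2754, -0.146 ]), 'qd': array([ 0.0013, -0.0006, -0.0038, -0.0021,  0.0009, -0.0017]), 'effort': array([  0.0022, -43.2011, -24.4697,   0.0722,   0.0526,  -0.    ]), 'tool_pos': array([0.1174, 0.5113, 0.2261]), 'orientation': array([-1.5648,  0.1776, -0.177 ]), 'wrist_force': array([ 0.2572, -0.2378, -0.0156]), 'moment': array([-0.05  ,  0.0152,  0.0048]), 'finger_gap': 0.09163450643711024}
```

View pics/top0.png

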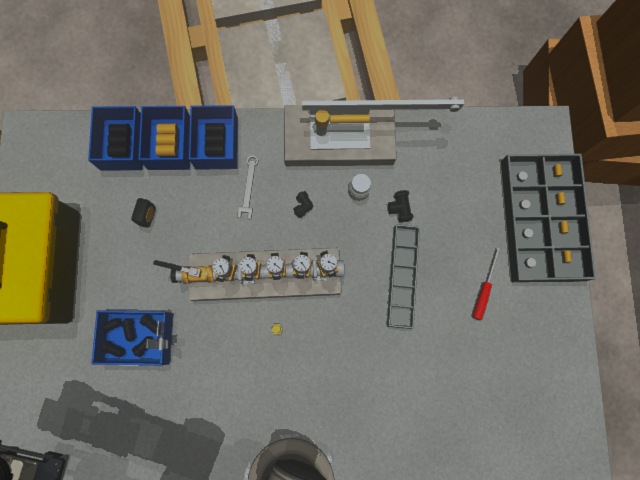

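View pics/scene0.png

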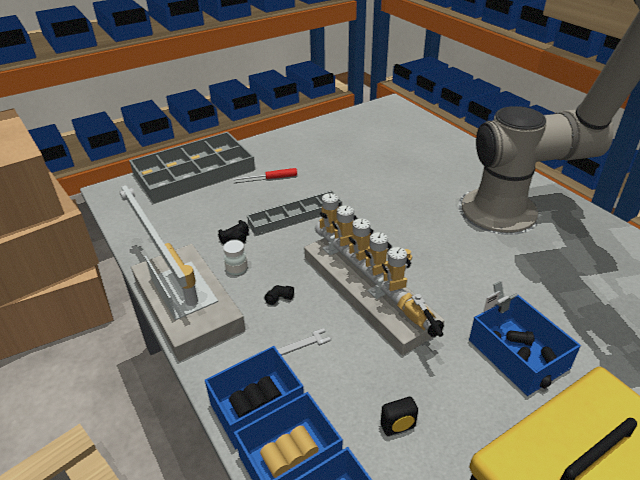

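The top view shows five gauges on the manifold (stub pixels x≈222–328, y≈265), the lever to the left at (165,265), the clip on the bin at (165,340), and the tray from (404,228) to (400,326). Next I'll enlarge these areas.

```bash
python3 - <<'E'
import cv2, numpy as np
a=cv2.imread("pics/top0.png")
c1=cv2.resize(a[235:375,85:355],None,fx=2.95,fy=2.95,interpolation=cv2.INTER_CUBIC)
cv2.imwrite("pics/c1.png",c1)
c2=cv2.resize(a[215:340,380:430],None,fx=4.5,fy=4.5,interpolation=cv2.INTER_CUBIC)
cv2.imwrite("pics/c2.png",c2)
print(c1.shape,c2.shape)
E
```

```text
(413, 796, 3) (562, 225, 3)
```

View pics/c1.png

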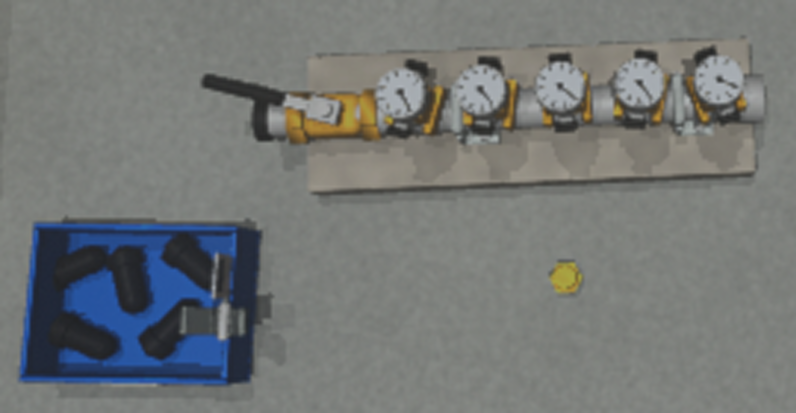

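View pics/c2.png

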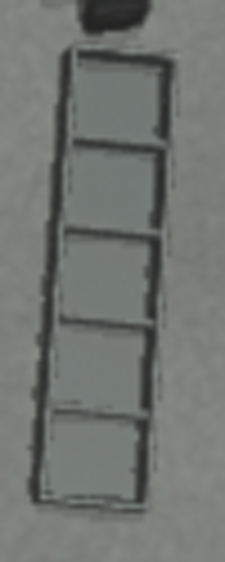

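The crop shows:
- **Paver corners:** (308,57), (749,40), (755,173) and (311,190).
- **Dial centres:** (400,93) to (719,79).
- **Lever:** about 0.3 rad open, with its tip at (205,80).
- **Bin rim:** (37,224), (237,227), (228,383), (22,381).
- **Clip:** at about (222,320), with its tag at +x.

The tray runs from (72,47) to (147,510) in its own crop.

```bash
cat > h.py <<'E'
import cv2, numpy as np
from scipy.spatial.transform import Rotation as R
from station import *
np.set_printoptions(precision=4,suppress=True)
def T_wrist(o):
    T=np.eye(4);T[:3,:3]=R.from_rotvec(o["orientation"]).as_matrix();T[:3,3]=o["tool_pos"]
    return T@camera_params("wrist")["T_tool_cam"]
def rays(n,uv,T=None):
    p=camera_params(n);K=p["mtx"];uv=np.atleast_2d(uv).astype(float)
    d=(uv-K[:2,2])/K[0,0]
    if n=="wrist":
        r=np.linalg.norm(d,axis=1,keepdims=True);v=np.hstack([d/np.maximum(r,1e-9)*np.sin(r),np.cos(r)])
    else: v=np.hstack([d,np.ones((len(d),1))]);T=p["extrinsics"]
    return T[:3,3],v@T[:3,:3].T
def at_z(n,uv,z,T=None):
    c,v=rays(n,uv,T);return c+v*((np.asarray(z)-c[2])/v[:,2])[:,None]
def proj(n,P,T=None):
    p=camera_params(n);K=p["mtx"];T=p["extrinsics"] if T is None else T
    q=(np.atleast_2d(P)-T[:3,3])@T[:3,:3]
    if n=="wrist":
        r=np.linalg.norm(q[:,:2],axis=1,keepdims=True);d=q[:,:2]/np.maximum(r,1e-9)*np.arctan2(r,q[:,2:])
    else: d=q[:,:2]/q[:,2:]
    return d*K[0,0]+K[:2,2]
def fit(loc,W):  # 2D rigid fit loc->W : yaw, t, rms
    loc=np.array(loc,float);W=np.array(W)[:,:2];a=loc-loc.mean(0);b=W-W.mean(0)
    th=np.arctan2((a[:,0]*b[:,1]-a[:,1]*b[:,0]).sum(),(a*b).sum())
    c,s=np.cos(th),np.sin(th);M=np.array([[c,-s],[s,c]]);t=W.mean(0)-M@loc.mean(0)
    return th,t,np.linalg.norm(loc@M.T+t-W,axis=1)
E
python3 - <<'E'
from h import *
try:print("pinch_z",pinch_z)
except Exception as e: print(e)
c1=lambda p:np.array(p)/2.95+[85,235]
c2=lambda p:np.array(p)/4.5+[380,215]
W=at_z("top",c1([(308,57),(749,40),(755,173),(311,190)]),.04)
th,t,e=fit([(.06,.205),(.06,-.185),(-.06,-.185),(-.06,.205)],W);print("paver",th,t,e)
D=at_z("top",c1([(400,93),(482,89),(560,86),(639,82),(719,79)]),.188)
print(D);th2,t2,e2=fit([(0,y) for y in (.098,.036,-.026,-.088,-.15)],D);print("dials",th2,t2,e2)
L=at_z("top",c1([(205,80),(322,108)]),.112);print("lever",L)
W=at_z("top",c1([(37,224),(237,227),(228,383),(22,381)]),.075)
print("bin",fit([(.065,.085),(.065,-.085),(-.065,-.085),(-.065,.085)],W))
print("clip",at_z("top",c1([(183,320),(245,320),(225,318),(219,276)]),[.118,.118,.085,.1]))
W=at_z("top",c2([(70,47),(175,57),(147,510),(35,500)]),.03)
print("tray",fit([(.1345,.032),(.1345,-.032),(-.1345,-.032),(-.1345,.032)],W),W)
E
```

```text
pinch_z 0.0188
paver 0.024457249140264703 [0.5189 0.0496] [0.0015 0.0021 0.0025 0.0039]
[[ 0.5166  0.1491  0.188 ]
 [ 0.5188  0.0855  0.188 ]
 [ 0.5202  0.025   0.188 ]
 [ 0.5224 -0.0365  0.188 ]
 [ 0.5239 -0.099   0.188 ]]
dials 0.02952650570609029 [0.5196 0.0508] [0.0004 0.0013 0.0002 0.0007 0.0002]
lever [[0.5415 0.3231 0.112 ]
 [0.5167 0.2261 0.112 ]]
bin (np.float64(-0.028346519246488684), array([0.3615, 0.3874]), array([0.0019, 0.0023, 0.0015, 0.0015]))
clip [[0.3466 0.3308 0.118 ]
 [0.3458 0.2814 0.118 ]
 [0.3479 0.3067 0.085 ]
 [0.3815 0.3087 0.1   ]]
tray (np.float64(-0.11734819988164079), array([ 0.5088, -0.3001]), array([0.0023, 0.0019, 0.0023, 0.0015])) [[ 0.644  -0.2848  0.03  ]
 [ 0.6371 -0.3465  0.03  ]
 [ 0.3738 -0.3162  0.03  ]
 [ 0.3804 -0.2527  0.03  ]]
```

```bash
python3 - <<'E'
from h import *
o=get_obs();M=R.from_rotvec(o["orientation"]).as_matrix();print(M,np.degrees(np.arctan2(-M[0,2],M[1,2])))
th=.0285;ax=np.array([.5147,.2226])
# lever push: finger offset d behind lever line at radius r, lever world angle a (from +y to +x)
P=lambda a,r,d:ax+r*np.array([np.sin(a),np.cos(a)])-d*np.array([np.cos(a),-np.sin(a)])
print("start",P(.26,.088,.035))
A=np.linspace(.22,1.543,11)
Q=np.array([P(a,.088,.0155) for a in A]);print(np.degrees(A[1]-A[0]));print(1000*Q);print(1000*np.diff(Q,axis=0))
E
```

```text
[[ 0.9746 -0.0005  0.2239]
 [-0.2239 -0.0013  0.9746]
 [-0.0002 -1.     -0.0014]] -12.935566697669081
start [0.5035 0.3166]
7.580231629580791
[[518.7778 311.8615]
 [530.517  310.5436]
 [541.9798 307.6885]
 [552.9658 303.3464]
 [563.2831 297.5929]
 [572.7511 290.5288]
 [581.2046 282.2774]
 [588.4957 272.9829]
 [594.4971 262.8079]
 [599.1037 251.9302]
 [602.2352 240.5398]]
[[ 11.7392  -1.318 ]
 [ 11.4628  -2.855 ]
 [ 10.986   -4.3422]
 [ 10.3172  -5.7534]
 [  9.4681  -7.0642]
 [  8.4535  -8.2514]
 [  7.2911  -9.2944]
 [  6.0013 -10.175 ]
 [  4.6067 -10.8778]
 [  3.1315 -11.3904]]
```

Call:
arm_command:
  commands:
    - [32,-16.3,0,0,0,0,255]
    - [32,-16.3,0,0,0,0,255]
    - [32,-16.3,0,0,0,0,255]
    - [32,-16.3,0,0,0,0,255]
    - [32,-16.3,0,0,0,0,255]
    - [32,-16.3,0,0,0,0,255]
    - [32,-16.3,0,0,0,0,255]
    - [32,-16.3,0,0,0,0,255]
    - [32,-16.3,0,0,0,0,255]
    - [32,-16.3,0,0,0,0,255]
    - [32,-16.3,0,0,0,0,255]
    - [32,-16.3,0,0,0,0,255]
    - [0,0,0,0,0,0,255]
  newtons: 20

```text
clock: 1.4
tool_pos: [0.5048, 0.3136, 0.2257]
orientation: [-1.564, 0.18, -0.181]
wrist_force: [-0.2, 0.1, 0.7]
finger_gap: 0.0005
```

```bash
python3 - <<'E'
from h import *
o=get_obs();im=camera("wrist");cv2.imwrite("pics/w1.png",im[:,:,::-1]);print(o["tool_pos"],o["orientation"],o["wrist_force"])
E
```

```text
[0.5048 0.3136 0.2257] [-1.5643  0.1802 -0.1809] [-0.1829  0.0764  0.6899]
```

View pics/w1.png

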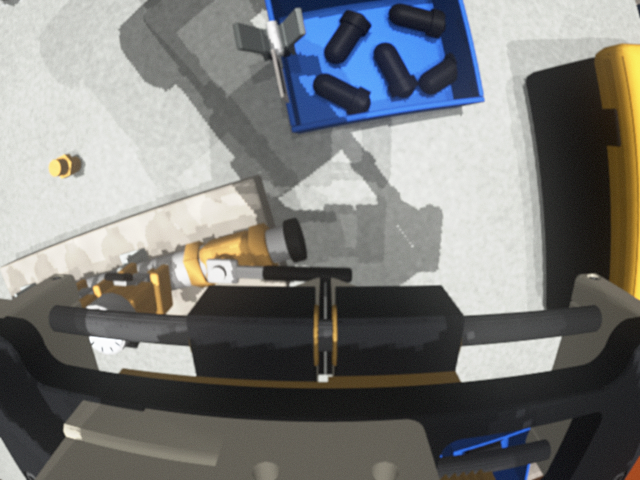

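The wrist view shows the lever from its nut at (222,270) to its tip at (350,274). The clip is on the bin's rim at (272,38), and the bin's rim corners are at (293,131) and (483,100).

```bash
python3 - <<'E'
from h import *
o=get_obs();T=T_wrist(o)
print(at_z("wrist",[(222,270),(350,274),(351,268),(351,279)],.114,T))
print("rim",at_z("wrist",[(293,131),(483,100)],.075,T))
print("clip",at_z("wrist",[(236,38),(300,28),(272,38),(281,85)],[.11,.11,.085,.1],T))
E
```

```text
[[0.5104 0.2289 0.114 ]
 [0.5358 0.3268 0.114 ]
 [0.5312 0.3286 0.114 ]
 [0.5401 0.3267 0.114 ]]
rim [[0.4187 0.307  0.075 ]
 [0.4233 0.4737 0.075 ]]
clip [[0.3392 0.2846 0.11  ]
 [0.3448 0.3324 0.11  ]
 [0.3394 0.3088 0.085 ]
 [0.3829 0.3083 0.1   ]]
```

Call:
arm_command:
  commands:
    - [0,0,-30,0,0,0,255]
    - [0,0,-30,0,0,0,255]
    - [0,0,-30,0,0,0,255]
    - [0,0,-31,0,0,0,255]
    - [0,0,0,0,0,0,255]
    - [7,-1,0,0,0,0,255]
    - [7,-1,0,0,0,0,255]
    - [11.7,-1.3,0,0,0,-7.6,255]
    - [11.5,-2.9,0,0,0,-7.6,255]

```text
clock: 2.35
tool_pos: [0.5398, 0.311, 0.1079]
orientation: [-1.533, 0.387, -0.39]
wrist_force: [-2.7, 1.5, 0.5]
finger_gap: 0.0004
```

Call:
arm_command:
  commands:
    - [11,-4.5,-2,0,0,-7.6,255]
    - [10.3,-6,0,0,0,-7.6,255]
    - [9.5,-7.2,0,0,0,-7.6,255]
    - [8.5,-8.4,0,0,0,-7.6,255]
    - [7.3,-9.4,0,0,0,-7.6,255]
    - [6,-10.2,0,0,0,-7.6,255]
    - [4.6,-10.9,0,0,0,-7.6,255]

```text
clock: 3.05
tool_pos: [0.598, 0.2541, 0.1061]
orientation: [-1.269, 1.099, -1.102]
wrist_force: [0.0, 3.2, -0.7]
finger_gap: 0.0002
```

Call:
arm_command:
  commands:
    - [2,-6,0,0,0,-6,255]
    - [1,-5,0,0,0,0,255]
    - [0,-3,0,0,0,0,255]
    - [0,-2,0,0,0,0,255]
    - [0,0,0,0,0,0,255]

```text
clock: 3.55
tool_pos: [0.6005, 0.2435, 0.1063]
orientation: [-1.22, 1.172, -1.168]
wrist_force: [1.8, 22.5, -1.7]
finger_gap: 0.0004
```

Call:
arm_command:
  commands:
    - [0,10,0,0,0,0,255]
    - [0,15,5,0,0,0,255]
    - [0,0,40,0,0,0,255]
    - [0,0,40,0,0,0,255]
    - [0,0,40,0,0,7.8,30]
    - [-23,5,0,0,0,7.8,30]
    - [-23,5,0,0,0,7.8,30]
    - [-23,5,0,0,0,7.8,30]
    - [-23,5,0,0,0,7.8,30]
    - [-23,5,0,0,0,7.8,30]
    - [-23,5,0,0,0,7.8,30]
    - [-23,5,0,0,0,7.8,30]
    - [-23,5,0,0,0,7.8,30]
    - [-23,5,0,0,0,7.8,30]
    - [-23,3,0,0,0,7.8,30]
    - [-26,3,0,0,0,0,30]
    - [0,0,0,0,0,0,30]

```text
clock: 5.25
tool_pos: [0.3406, 0.3137, 0.2299]
orientation: [-1.57, 0.018, -0.018]
wrist_force: [0.1, -0.3, 0.8]
finger_gap: 0.0807
```

```bash
cat >> h.py <<'E'
def snap(n):
    o=get_obs();im=camera("wrist");cv2.imwrite(f"pics/{n}.png",im[:,:,::-1]);T=T_wrist(o);np.save(f"pics/{n}.npy",T)
    M=R.from_rotvec(o["orientation"]).as_matrix()
    print(o["tool_pos"],"zdir deg from +y to +x",np.degrees(np.arctan2(M[0,2],M[1,2])),"down",M[:,1],o["finger_gap"],o["clock"]);return T
E
python3 -c "
from h import *
T=snap('w2')
print(proj('wrist',[[.344,.307,.118],[.344,.279,.118],[.344,.335,.118],[.344,.307,.075]],T))"
```

```text
[0.3406 0.3137 0.2299] zdir deg from +y to +x 1.3403994907647172 down [ 0.0001  0.0003 -1.    ] 0.08072918906715146 5.25
[[316.2891 241.5445]
 [279.481  242.3392]
 [353.3078 240.743 ]
 [317.3784 228.1557]]
```

View pics/w2.png

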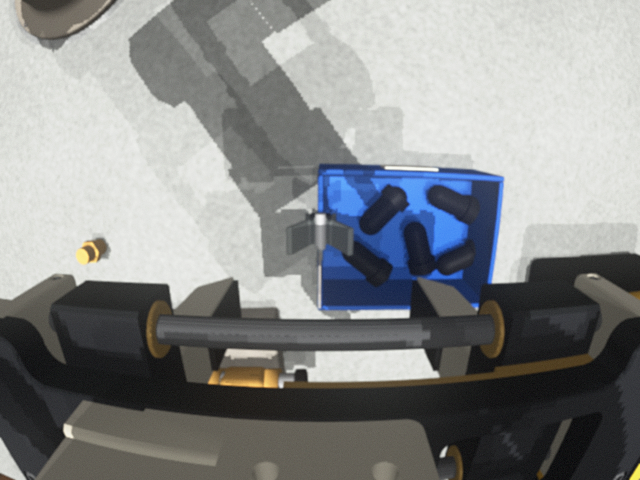

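```bash
python3 - <<'E'
import cv2
a=cv2.imread("pics/w2.png")[195:315,270:375]
cv2.imwrite("pics/w2c.png",cv2.resize(a,None,fx=5,fy=5,interpolation=cv2.INTER_CUBIC))
E
```

```text
(no output)
```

View pics/w2c.png

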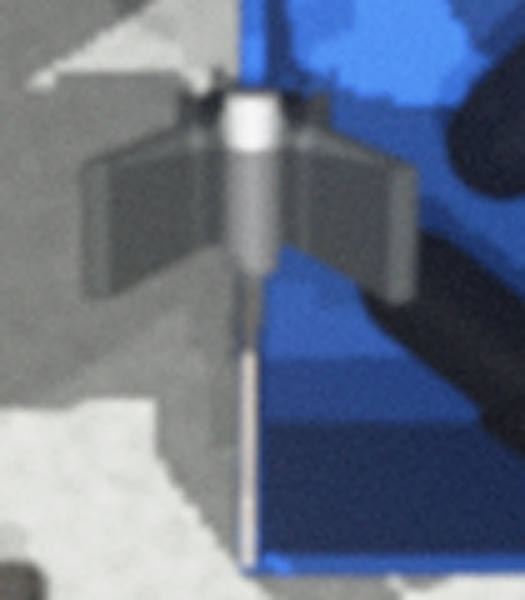

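```bash
python3 - <<'E'
from h import *
T=np.load("pics/w2.npy")
f=lambda p:np.array(p)/5+[270,195]
W=at_z("wrist",f([(88,229),(412,234),(250,350),(249,562)]),[.118,.118,.121,.121],T);print(W,W[:2].mean(0))
E
```

```text
[[0.3429 0.2853 0.118 ]
 [0.3448 0.3343 0.118 ]
 [0.3618 0.3094 0.121 ]
 [0.3976 0.3083 0.121 ]] [0.3439 0.3098 0.118 ]
```

The crop shows the clip's handle tops at crop x 88 and 412, so the grip point is about (0.344, 0.3095). The tag is on the +x side.

Call:
arm_command:
  commands:
    - [3.4,-4.2,-30,0,0,0,30]
    - [0,0,-30,0,0,0,30]
    - [0,0,-30,0,0,0,30]
    - [0,0,-25,0,0,0,30]
    - [0,0,-18,0,0,0,30]
    - [0,0,0,0,0,0,30]
    - [0,0,0,0,0,0,30]

```text
clock: 6.0
tool_pos: [0.3473, 0.3093, 0.0963]
orientation: [-1.57, 0.021, -0.022]
wrist_force: [0.2, -0.2, 0.6]
finger_gap: 0.0811
```

Call:
arm_command:
  commands:
    - [-3,0,0,0,0,0,60]
    - [0,0,0,0,0,0,120]
    - [0,0,0,0,0,0,255]
    - [0,0,0,0,0,0,255]
    - [0,0,0,0,0,0,255]
    - [0,0,0,0,0,0,255]
    - [0,0,0,0,0,0,255]
  newtons: 25

```text
clock: 6.7
tool_pos: [0.3444, 0.3099, 0.0971]
orientation: [-1.569, 0.019, -0.023]
wrist_force: [-0.2, 0.2, 9.5]
finger_gap: 0.0299
```

Call:
arm_command:
  commands:
    - [0,0,0,0,0,0,255]
    - [0,0,0,0,0,0,255]
    - [0,0,0,0,0,0,255]

```text
clock: 7.0
tool_pos: [0.3445, 0.3095, 0.0972]
orientation: [-1.569, 0.019, -0.023]
wrist_force: [-0.6, -2.7, 12.3]
finger_gap: 0.0193
```

Call:
arm_command:
  commands:
    - [0,0,8,0,0,0,255]
    - [0,0,15,0,0,0,255]
    - [0,0,25,0,0,0,255]
    - [0,0,30,0,0,0,255]
    - [0,0,30,0,0,0,255]
    - [0,0,20,0,0,0,255]
    - [0,0,0,0,0,0,255]

```text
clock: 7.7
tool_pos: [0.3444, 0.3099, 0.2265]
orientation: [-1.567, 0.017, -0.025]
wrist_force: [0.4, 0.2, -1.3]
finger_gap: 0.0193
```

```bash
python3 -c "
from h import *
T=snap('w3');print(get_obs()['wrist_force'])
a=cv2.imread('pics/w3.png')[180:420,220:420];cv2.imwrite('pics/w3c.png',cv2.resize(a,None,fx=2.5,fy=2.5,interpolation=cv2.INTER_CUBIC))
b=camera('top')[:,:,::-1][225:345,130:340];cv2.imwrite('pics/t3.png',b)
c=np.zeros((600,800,3),np.uint8);c[:600,:500]=cv2.imread('pics/w3c.png');b=cv2.resize(b,(300,171));c[:171,500:]=b
s=camera('scene')[:,:,::-1][240:400,380:580];c[200:440,500:]=cv2.resize(s,(300,240));cv2.imwrite('pics/m3.png',c)"
```

```text
[0.3444 0.3099 0.2265] zdir deg from +y to +x 1.529083851648115 down [ 0.0048  0.0032 -1.    ] 0.01934312680437708 7.7
[ 0.2348 -0.5653  0.1934]
```

View pics/m3.png

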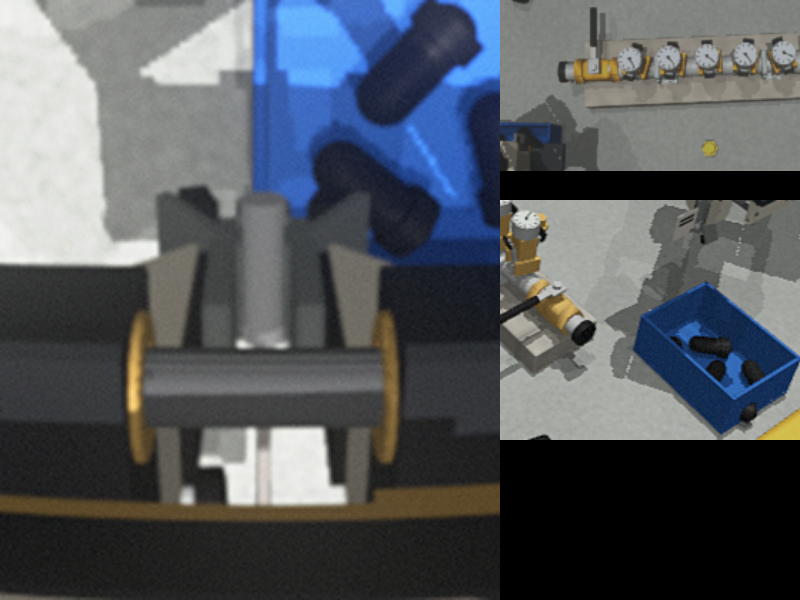

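The montage shows the clip held upright with its jaws open. The lever is shut, pointing along +x, and the bin looks undisturbed. Now I'll look down on the lever from beyond it.

Call:
arm_command:
  commands:
    - [30,-8,2,0,0,0,255]
    - [30,-8,2,0,0,0,255]
    - [30,-8,2,0,0,0,255]
    - [30,-8,2,0,0,0,255]
    - [30,-8,2,0,0,0,255]
    - [30,-8,2,0,0,0,255]
    - [30,-8,2,0,0,0,255]
    - [30,-8,0,0,0,0,255]
    - [30,-8,0,0,0,0,255]
    - [30,-8,0,0,0,0,255]
    - [0,0,0,0,0,0,255]
    - [0,0,0,0,0,0,255]

```text
clock: 9.05
tool_pos: [0.6428, 0.2287, 0.2351]
orientation: [-1.571, 0.025, -0.018]
wrist_force: [-1.0, 0.5, -1.2]
finger_gap: 0.019
```

```bash
python3 -c "
from h import *
T=snap('w4');a=cv2.imread('pics/w4.png')[140:380,200:440];cv2.imwrite('pics/w4c.png',cv2.resize(a,None,fx=2.5,fy=2.5,interpolation=cv2.INTER_CUBIC))"
```

```text
[0.6428 0.2287 0.2351] zdir deg from +y to +x 1.5856391335320845 down [-0.0043 -0.0006 -1.    ] 0.018988493979068263 9.05
```

View pics/w4c.png

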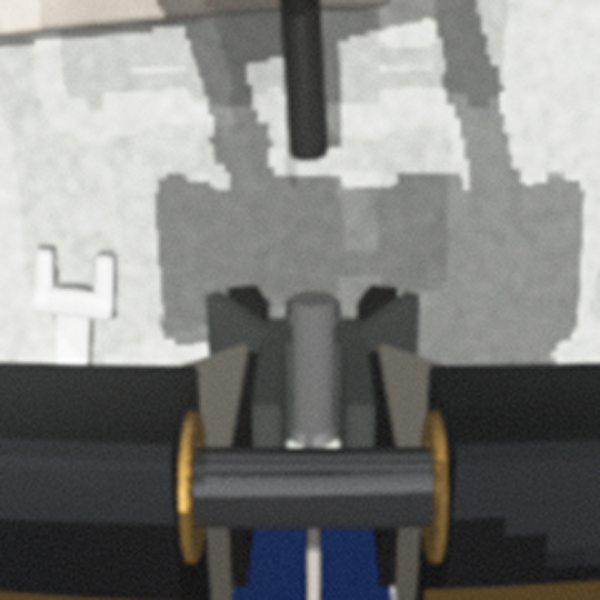

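```bash
python3 -c "
from h import *
T=np.load('pics/w4.npy');f=lambda p:np.array(p)/2.5+[200,140]
print(at_z('wrist',f([(309,157),(309,140),(301,10)]),.112,T),at_z('wrist',f([(314,300),(314,430)]),.2351+.0188-.04+.012,T))"
```

```text
[[0.618  0.2281 0.112 ]
 [0.6127 0.2283 0.112 ]
 [0.573  0.2269 0.112 ]] [[0.6266 0.2293 0.2259]
 [0.6541 0.2286 0.2259]]
```

Call:
arm_command:
  commands:
    - [-30,-0.7,0,0,0,3.2,255]
    - [-30,-0.7,0,0,0,0,255]
    - [0,0,-20,0,0,0,255]
    - [0,0,-20,0,0,0,255]
    - [0,0,-10,0,0,0,255]
    - [0,0,0,0,0,0,255]
    - [0,0,0,0,0,0,255]

```text
clock: 9.8
tool_pos: [0.5833, 0.228, 0.1883]
orientation: [-1.57, -0.023, 0.023]
wrist_force: [0.5, -0.1, -0.3]
finger_gap: 0.0191
```

```bash
python3 -c "
from h import *
T=snap('w5');print(get_obs()['wrist_force'])"
```

```text
[0.5833 0.228  0.1883] zdir deg from +y to +x -1.6854342797132225 down [ 0.0005  0.0003 -1.    ] 0.019103282560945796 9.8
[-0.3167  0.6484 -0.1589]
```

Call:
arm_command:
  commands:
    - [0,-0.6,-12,0,0,0,255]
    - [0,0,-12,0,0,0,255]
    - [0,0,-10,0,0,0,255]
    - [0,0,-8,0,0,0,255]
    - [0,0,0,0,0,0,255]

```text
clock: 10.35
tool_pos: [0.5825, 0.2268, 0.1438]
orientation: [-1.571, -0.02, 0.025]
wrist_force: [-0.5, 0.7, -0.4]
finger_gap: 0.0194
```

Call:
arm_command:
  commands:
    - [0,0,-3,0,0,0,255]
    - [0,0,-2,0,0,0,255]
    - [0,0,0,0,0,0,255]

```text
clock: 10.65
tool_pos: [0.5834, 0.2271, 0.1407]
orientation: [-1.571, -0.023, 0.023]
wrist_force: [0.2, 0.3, -0.3]
finger_gap: 0.0195
```

Call:
arm_command:
  commands:
    - [0,0,-2,0,0,0,255]
    - [0,0,0,0,0,0,255]

```text
clock: 10.85
tool_pos: [0.5836, 0.2272, 0.1402]
orientation: [-1.57, -0.024, 0.022]
wrist_force: [-0.9, -0.6, 5.4]
finger_gap: 0.0195
```

Call:
arm_command:
  commands:
    - [0,0,-1,0,0,0,255]
    - [0,0,0,0,0,0,190]
    - [0,0,0,0,0,0,160]
    - [0,0,0,0,0,0,130]
    - [0,0,0,0,0,0,100]
    - [0,0,0,0,0,0,100]
    - [0,0,0,0,0,0,100]

```text
clock: 11.55
tool_pos: [0.5833, 0.2271, 0.1376]
orientation: [-1.571, -0.023, 0.023]
wrist_force: [-0.1, -0.3, 0.2]
finger_gap: 0.0549
```

Call:
arm_command:
  commands:
    - [0,0,10,0,0,0,100]
    - [0,0,20,0,0,0,100]
    - [0,0,30,0,0,0,100]
    - [0,0,40,0,0,0,100]
    - [30,0,0,0,0,0,100]
    - [35,0,0,0,0,0,100]
    - [0,0,0,0,0,0,100]

```text
clock: 12.25
tool_pos: [0.6511, 0.2263, 0.237]
orientation: [-1.571, -0.023, 0.021]
wrist_force: [-0.6, -0.7, -0.0]
finger_gap: 0.0559
```

```bash
python3 -c "
from h import *
T=snap('w6');a=cv2.imread('pics/w6.png')[20:320,120:520]
c=np.zeros((600,800,3),np.uint8);c[:]=cv2.resize(a,(800,600),interpolation=cv2.INTER_CUBIC)
s=camera('scene')[:,:,::-1][260:380,360:480];c[:300,:300]=cv2.resize(s,(300,300),interpolation=cv2.INTER_CUBIC);cv2.imwrite('pics/m6.png',c)"
```

```text
[0.6511 0.2263 0.237 ] zdir deg from +y to +x -1.5786682250432076 down [ 0.0011 -0.0002 -1.    ] 0.055861234867756175 12.25
```

View pics/m6.png

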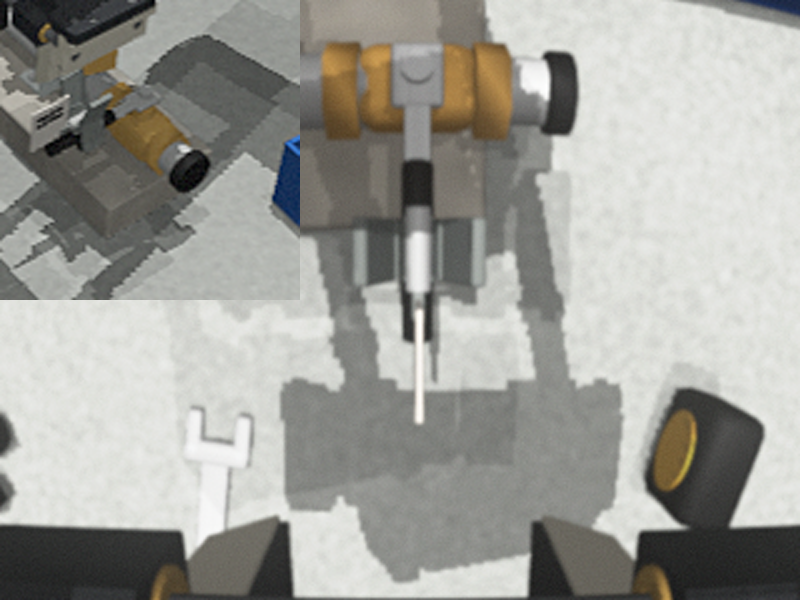

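The clip is seated on the middle of the lever's grip (image (418,250)), upright, with the tag pointing outward, and the lever is still straight across. I've viewed 10 pictures. Next is one overview of all the gauges and the tray.

Call:
arm_command:
  commands:
    - [-6,-20,11,0,0,0,0]
    - [-6,-20,11,0,0,0,0]
    - [-6,-20,11,0,0,0,0]
    - [-6,-20,11,0,0,0,0]
    - [-6,-20,11,0,0,0,0]
    - [-6,-20,11,0,0,0,0]
    - [-6,-20,11,0,0,0,0]
    - [-6,-20,11,0,0,0,0]
    - [-6,-20,11,0,0,0,0]
    - [-6,-20,11,0,0,0,0]
    - [0,0,0,0,0,0,0]
    - [0,0,0,0,0,0,0]

```text
clock: 13.55
tool_pos: [0.5879, 0.0264, 0.3486]
orientation: [-1.57, -0.023, 0.02]
wrist_force: [-0.6, 0.4, -0.6]
finger_gap: 0.0913
```

```bash
python3 -c "
from h import *
T=snap('w7')"
```

```text
[0.5879 0.0264 0.3486] zdir deg from +y to +x -1.5731708308550032 down [ 0.0014  0.0004 -1.    ] 0.09130347686766506 13.55
```

View pics/w7.png

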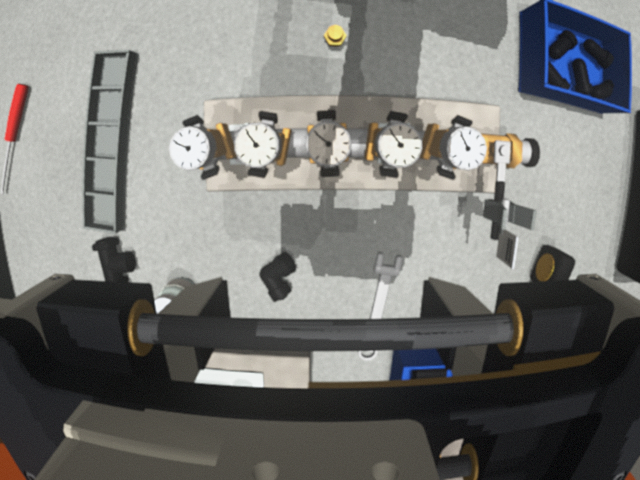

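```bash
python3 -c "
import cv2,numpy as np
a=cv2.imread('pics/w7.png');c=np.zeros((600,800,3),np.uint8)
g=a[95:190,160:360];c[:285,:600]=cv2.resize(g,(600,285),interpolation=cv2.INTER_CUBIC)
g=a[95:190,340:500];c[300:585,:480]=cv2.resize(g,(480,285),interpolation=cv2.INTER_CUBIC)
g=a[40:240,75:145];c[:600,600:]=cv2.resize(g,None,fx=200/70,fy=3,interpolation=cv2.INTER_CUBIC)
cv2.imwrite('pics/m7.png',c)"
```

```text
(no output)
```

View pics/m7.png

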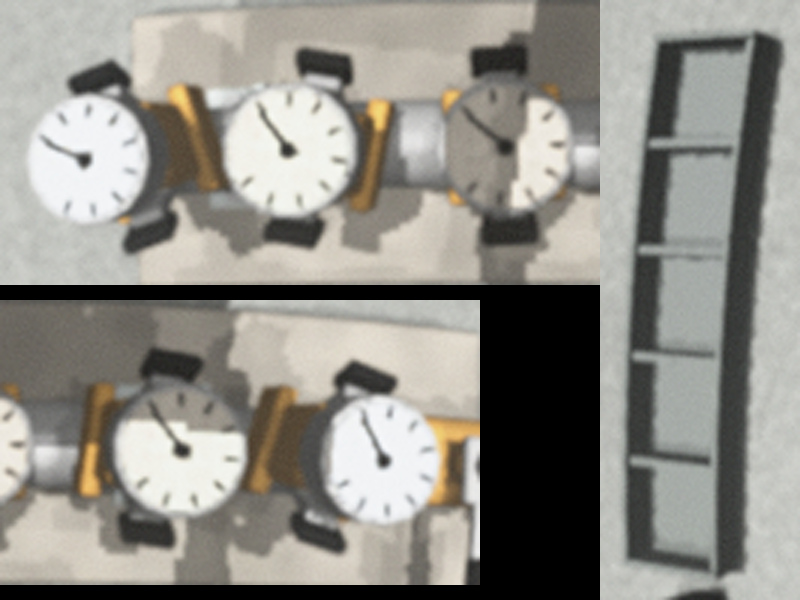

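```bash
cat > g.py <<'E'
from h import *
T=np.load("pics/w7.npy")
A=lambda p:np.array(p,float)/3+[160,95]
B=lambda p:(np.array(p,float)-[0,300])/3+[340,95]
C=lambda p:(np.array(p,float)-[600,0])/[200/70,3]+[75,40]
d=np.vstack([A([(88,159),(290,150),(509,147)]),B([(180,450),(380,458)])])
up=np.vstack([A([(100,78),(325,67),(499,62)]),B([(170,364),(366,377)])])
lo=np.vstack([A([(151,231),(295,232),(511,230)]),B([(147,529),(319,531)])])
D=at_z("wrist",d,.188,T)[:,:2];U=at_z("wrist",up,.157,T)[:,:2];L=at_z("wrist",lo,.157,T)[:,:2]
th,t,e=fit([(0,y) for y in (-.15,-.088,-.026,.036,.098)],D);print("manifold",th,t,e)
M=np.array([[np.cos(th),-np.sin(th)],[np.sin(th),np.cos(th)]])
S=np.array([M@[0,y]+t for y in (-.15,-.088,-.026,.036,.098)])
for i in range(5):
    v=L[i]-U[i];print(i+1,"stub",S[i],"dial",D[i],"mid buttons",(L[i]+U[i])/2,"sep",np.hypot(*v),"yaw",np.degrees(np.arctan2(v[1],v[0])))
W=at_z("wrist",C([(655,40),(750,38),(717,570),(628,558)]),.03,T)
print("tray",fit([(-.1345,-.032),(-.1345,.032),(.1345,.032),(.1345,-.032)],W))
W=at_z("wrist",C([(650,142),(640,249),(633,354),(630,459),(733,148),(728,250),(715,355),(710,461)]),.026,T)
print("div",fit([(x,s*.029) for s in(-1,1) for x in(-.0795,-.0265,.0265,.0795)],W))
E
python3 g.py
```

```text
manifold 0.03098292549433968 [0.5181 0.0535] [0.0005 0.0002 0.0009 0.0007 0.0009]
1 stub [ 0.5228 -0.0964] dial [ 0.5225 -0.0959] mid buttons [ 0.522  -0.0947] sep 0.05326865689031892 yaw 19.040711618879268
2 stub [ 0.5209 -0.0344] dial [ 0.5209 -0.0342] mid buttons [ 0.5214 -0.0336] sep 0.05310766324404039 yaw -9.712728332181536
3 stub [0.519  0.0275] dial [0.5192 0.0284] mid buttons [0.5193 0.0275] sep 0.052958523410283044 yaw 5.724717442736259
4 stub [0.517  0.0895] dial [0.5172 0.0889] mid buttons [0.5167 0.0883] sep 0.05307315556184945 yaw -5.336890705591701
5 stub [0.5151 0.1515] dial [0.5148 0.1506] mid buttons [0.5145 0.1498] sep 0.05339093821724825 yaw -14.285854449606664
tray (np.float64(-0.10361275005523143), array([ 0.5092, -0.2979]), array([0.0041, 0.0061, 0.0056, 0.0048]))
div (np.float64(-0.11706215004984906), array([ 0.5087, -0.2994]), array([0.0019, 0.0024, 0.0018, 0.0017, 0.0046, 0.0009, 0.0035, 0.0047]))
```

The overview shows all five gauges at their stubs with clear button yaws (19, −10, 6, −5 and −14°). The tray is empty and still at (0.509, −0.298). Gauge 1, the −y end, goes first.

Call:
arm_command:
  commands:
    - [-7.3,-13.6,-13,0,0,-8.1,0]
    - [-7.3,-13.6,-13,0,0,-8.1,0]
    - [-7.3,-13.6,-13,0,0,-8.1,0]
    - [-7.3,-13.6,-13,0,0,-8.1,0]
    - [-7.3,-13.6,-13,0,0,-8.1,0]
    - [-7.3,-13.6,-13,0,0,-8.1,0]
    - [-7.3,-13.6,-13,0,0,-8.1,0]
    - [-7.3,-13.6,-13,0,0,-8.1,0]
    - [-7.3,-13.6,-13,0,0,-8.1,0]
    - [0,0,0,0,0,0,0]
    - [0,0,0,0,0,0,0]

```text
clock: 14.7
tool_pos: [0.5228, -0.0946, 0.2307]
orientation: [-1.348, 0.962, -0.961]
wrist_force: [1.2, 0.8, -0.6]
finger_gap: 0.0918
```

```bash
python3 -c "
from h import *
T=snap('w8')"
```

```text
[ 0.5228 -0.0946  0.2307] zdir deg from +y to +x 71.01975961430513 down [-0.0003  0.0007 -1.    ] 0.0917594361981796 14.7
```

Call:
arm_command:
  commands:
    - [0,-1,-25,0,0,0,0]
    - [0,0,-30,0,0,0,0]
    - [0,0,-25,0,0,0,0]
    - [0,0,-15,0,0,0,0]
    - [0,0,0,0,0,0,0]
    - [0,0,0,0,0,0,0]

```text
clock: 15.35
tool_pos: [0.5235, -0.0958, 0.1366]
orientation: [-1.347, 0.962, -0.964]
wrist_force: [-0.3, -0.6, -0.3]
finger_gap: 0.0916
```

Call:
arm_command:
  commands:
    - [-1,0,-1.5,0,0,0,60]
    - [0,0,0,0,0,0,100]
    - [0,0,0,0,0,0,160]
    - [0,0,0,0,0,0,160]
    - [0,0,0,0,0,0,160]
    - [0,0,0,0,0,0,160]
  newtons: 25

```text
clock: 15.95
tool_pos: [0.5226, -0.0965, 0.1357]
orientation: [-1.345, 0.962, -0.967]
wrist_force: [0.7, 1.1, 8.3]
finger_gap: 0.0483
```

Call:
arm_command:
  commands:
    - [0,0,0,0,0,0,180]
    - [0,0,0,0,0,0,180]
    - [0,0,0,0,0,0,180]
  newtons: 30

```text
clock: 16.25
tool_pos: [0.5224, -0.0967, 0.1359]
orientation: [-1.346, 0.962, -0.967]
wrist_force: [-2.3, 0.3, 10.1]
finger_gap: 0.0442
```

Call:
arm_command:
  commands:
    - [0,0,4,0,0,0,180]
    - [0,0,8,0,0,0,180]
    - [0,0,10,0,0,0,180]
    - [0,0,15,0,0,0,180]
    - [0,0,20,0,0,0,180]
    - [0,0,10,0,0,0,180]
    - [0,0,0,0,0,0,180]

```text
clock: 16.95
tool_pos: [0.5224, -0.0965, 0.2029]
orientation: [-1.345, 0.962, -0.967]
wrist_force: [0.5, -0.1, -2.7]
finger_gap: 0.0444
```

```bash
cat > tr.py <<'E'
from h import *
def tray(ref="pics/top0.png",name=None):
    f=lambda im:cv2.GaussianBlur(cv2.Laplacian(cv2.GaussianBlur(cv2.cvtColor(im,cv2.COLOR_BGR2GRAY).astype(np.float32),(0,0),1),cv2.CV_32F),(0,0),1)
    im=camera("top")[:,:,::-1].copy()
    if name: cv2.imwrite(f"pics/{name}.png",im)
    x0,y0,x1,y1=382,218,424,336
    A=f(cv2.imread(ref))[y0:y1,x0:x1];F=f(im);B=F[y0-25:y1+25,x0-25:x1+25]
    r=cv2.matchTemplate(B,A,cv2.TM_CCOEFF_NORMED);_,s,_,l=cv2.minMaxLoc(r)
    W=np.float32([[1,0,l[0]],[0,1,l[1]]])
    try: cc,W=cv2.findTransformECC(A,B,W,cv2.MOTION_EUCLIDEAN,(3,100,1e-5),None,3)
    except cv2.error: cc=-1
    c=np.array([(x1-x0)/2,(y1-y0)/2]);n=W[:,:2]@c+W[:,2]-25
    P=at_z("top",[c+[x0,y0],n+[x0,y0]],.03)
    print("tray match",round(s,3),round(float(cc),3),"shift mm",1000*(P[1]-P[0])[:2],"rot deg (ccw world)",-np.degrees(np.arctan2(W[1,0],W[0,0])))
if __name__=="__main__":
    import sys;tray(name=sys.argv[1] if len(sys.argv)>1 else None)
E
python3 tr.py t9
```

```text
tray match 1.0 0.999 shift mm [-0.0369 -0.0038] rot deg (ccw world) -0.027218755
```

Call:
arm_command:
  commands:
    - [10.2,-23.9,0,0,0,7.15,180]
    - [10.2,-23.9,0,0,0,7.15,180]
    - [10.2,-23.9,0,0,0,7.15,180]
    - [10.2,-23.9,0,0,0,7.15,180]
    - [10.2,-23.9,0,0,0,7.15,180]
    - [10.2,-23.9,0,0,0,7.15,180]
    - [10.2,-23.9,0,0,0,7.15,180]
    - [10.2,-23.9,0,0,0,7.15,180]
    - [10.2,-23.9,0,0,0,7.15,180]
    - [0,0,-30,0,0,0,180]
    - [0,0,-20,0,0,0,180]
    - [0,0,0,0,0,0,180]
    - [0,0,0,0,0,0,180]

```text
clock: 18.3
tool_pos: [0.6132, -0.3112, 0.1505]
orientation: [-1.568, 0.096, -0.093]
wrist_force: [0.3, 0.2, -1.6]
finger_gap: 0.0443
```

```bash
python3 -c "
from h import *
T=snap('w9')
P=np.array([.509,-.299]);M=np.array([[.9932,.1167],[-.1167,.9932]])
print(proj('wrist',[[*(P+M@[x,y]),.026] for x in(.0815,.1305) for y in(-.028,.028)],T))"
```

```text
[ 0.6132 -0.3112  0.1505] zdir deg from +y to +x 6.883561021881237 down [-0.0016  0.0011 -1.    ] 0.04432343666550779 18.3
[[288.6004 204.0615]
 [360.9828 203.8962]
 [290.2386 264.0997]
 [359.6124 263.9373]]
```

View pics/w9.png

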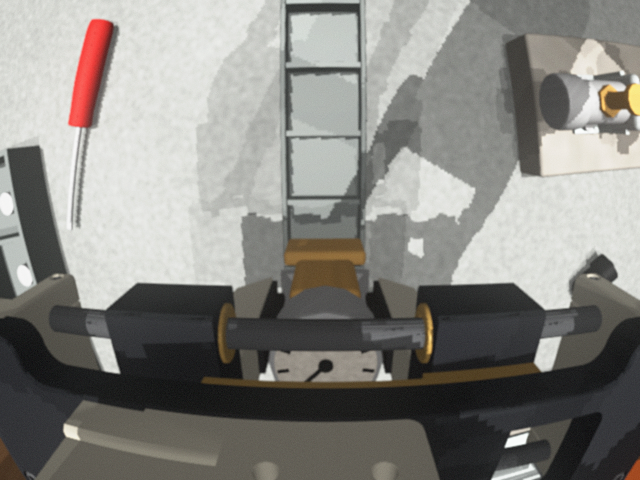

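The wrist view shows the gauge upright in the fingers, lined up along the tray, with the divider lines at v≈198.5, 133 and 67 and the inner walls at u≈288 and 361.

```bash
python3 -c "
from h import *
T=np.load('pics/w9.npy')
W=at_z('wrist',[(323,198.5),(323,133),(323,67)],.026,T)[:,:2]-[.509,-.299];M=np.array([[.9932,.1167],[-.1167,.9932]])
print(W@M)"
```

```text
[[ 0.0773 -0.0014]
 [ 0.0271 -0.0012]
 [-0.0239 -0.0011]]
```

Call:
arm_command:
  commands:
    - [0,0,-30,0,0,0,180]
    - [0,0,-30,0,0,0,180]
    - [0,0,-25,0,0,0,180]
    - [0,0,-15,0,0,0,180]
    - [0,0,0,0,0,0,180]
    - [0,0,0,0,0,0,180]

```text
clock: 18.95
tool_pos: [0.6143, -0.3119, 0.0528]
orientation: [-1.57, 0.093, -0.096]
wrist_force: [0.9, -0.2, -1.9]
finger_gap: 0.0441
```

Call:
arm_command:
  commands:
    - [-0.5,0,-4,0,0,0,180]
    - [0,0,-3,0,0,0,180]
    - [0,0,-2,0,0,0,180]
    - [0,0,-1,0,0,0,180]
    - [0,0,0,0,0,0,180]

```text
clock: 19.45
tool_pos: [0.6131, -0.3115, 0.042]
orientation: [-1.569, 0.094, -0.095]
wrist_force: [-2.0, 1.0, 3.1]
finger_gap: 0.044
```

Call:
arm_command:
  commands:
    - [0,0,0,0,0,0,125]
    - [0,0,0,0,0,0,115]
    - [0,0,0,0,0,0,100]
    - [0,0,0,0,0,0,70]
    - [0,0,0,0,0,0,30]
    - [0,0,0,0,0,0,0]
    - [0,0,0,0,0,0,0]
    - [0,0,0,0,0,0,0]

```text
clock: 20.25
tool_pos: [0.6131, -0.3115, 0.0414]
orientation: [-1.569, 0.094, -0.095]
wrist_force: [-0.7, 0.2, 0.1]
finger_gap: 0.0899
```

Call:
arm_command:
  commands:
    - [0,0,30,0,0,0,0]
    - [0,0,45,0,0,0,0]
    - [0,0,45,0,0,-8.4,0]
    - [0,0,45,0,0,-8.4,0]
    - [-10.2,30.8,2,0,0,-8.4,0]
    - [-10.2,30.8,2,0,0,-8.4,0]
    - [-10.2,30.8,2,0,0,-8.4,0]
    - [-10.2,30.8,2,0,0,-8.4,0]
    - [-10.2,30.8,2,0,0,-8.4,0]
    - [-10.2,30.8,2,0,0,-8.4,0]
    - [-10.2,30.8,2,0,0,-8.4,0]
    - [-10.2,30.8,0,0,0,-8.4,0]
    - [-10.2,30.8,0,0,0,-8.4,0]
    - [0,0,0,0,0,0,0]
    - [0,0,0,0,0,0,0]

```text
clock: 21.75
tool_pos: [0.5213, -0.0339, 0.2207]
orientation: [-1.129, 1.324, -1.326]
wrist_force: [-0.0, 0.2, 0.0]
finger_gap: 0.0916
```

```bash
python3 -c "
from h import *
T=snap('w10')
import tr;tr.tray(name='t10')
"
```

```text
[ 0.5213 -0.0339  0.2207] zdir deg from +y to +x 99.09418702276334 down [ 0.0011 -0.0006 -1.    ] 0.09164320525345004 21.75
tray match 0.81 0.812 shift mm [-0.2533 -0.0566] rot deg (ccw world) -0.10548731
```

```bash
cat > ck.py <<'E'
from h import *
import sys
def dials(name,pts,z=.094):
    im=cv2.imread(f"pics/{name}.png");g=im.min(axis=2)
    for P in pts:
        u=proj("top",[[*P,z]])[0];x,y=np.round(u).astype(int);c=g[y-10:y+11,x-10:x+11]
        m=(c>150).astype(np.uint8);n,l,s,ce=cv2.connectedComponentsWithStats(m);i=1+np.argmax(s[1:,4]) if n>1 else 0
        q=ce[i]+[x-10,y-10];print("expect",P,"seen",at_z("top",[q],z)[0,:2],"area",s[i,4],"box",s[i,2:4])
P=np.array([.509,-.299]);M=np.array([[.9932,.1167],[-.1167,.9932]])
if __name__=="__main__":
    dials(sys.argv[1],[P+M@[float(a),0] for a in sys.argv[2:]])
E
python3 ck.py t10 .106
```

```text
expect [ 0.6143 -0.3114] seen [ 0.616  -0.3125] area 130 box [14 14]
```

Call:
arm_command:
  commands:
    - [-0.4,-0.5,-25,0,0,-0.6,0]
    - [0,0,-30,0,0,0,0]
    - [0,0,-20,0,0,0,0]
    - [0,0,-11,0,0,0,0]
    - [0,0,0,0,0,0,0]
    - [0,0,0,0,0,0,0]

```text
clock: 22.45
tool_pos: [0.5214, -0.0353, 0.1349]
orientation: [-1.122, 1.334, -1.336]
wrist_force: [0.7, 0.1, -0.1]
finger_gap: 0.0919
```

Call:
arm_command:
  commands:
    - [0,0.5,0,0,0,0,60]
    - [0,0,0,0,0,0,100]
    - [0,0,0,0,0,0,180]
    - [0,0,0,0,0,0,180]
    - [0,0,0,0,0,0,180]
    - [0,0,0,0,0,0,180]
    - [0,0,0,0,0,0,180]
    - [0,0,0,0,0,0,180]
    - [0,0,0,0,0,0,180]

```text
clock: 23.35
tool_pos: [0.521, -0.0343, 0.1359]
orientation: [-1.122, 1.333, -1.336]
wrist_force: [-2.7, 0.6, 11.8]
finger_gap: 0.0442
```

Call:
arm_command:
  commands:
    - [0,0,4,0,0,0,180]
    - [0,0,8,0,0,0,180]
    - [0,0,10,0,0,0,180]
    - [0,0,15,0,0,0,180]
    - [0,0,20,0,0,0,180]
    - [0,0,10,0,0,0,180]
    - [0,0,0,0,0,0,180]

```text
clock: 24.05
tool_pos: [0.5216, -0.0344, 0.2029]
orientation: [-1.12, 1.332, -1.337]
wrist_force: [0.9, -0.7, -3.1]
finger_gap: 0.0441
```

```bash
python3 tr.py t11; python3 ck.py t11 .106
```

```text
tray match 0.81 0.812 shift mm [-0.2538 -0.063 ] rot deg (ccw world) -0.10946419
expect [ 0.6143 -0.3114] seen [ 0.6159 -0.3126] area 129 box [14 14]
```

Call:
arm_command:
  commands:
    - [3.6,-24.6,0,0,0,8.4,180]
    - [3.6,-24.6,0,0,0,8.4,180]
    - [3.6,-24.6,0,0,0,8.4,180]
    - [3.6,-24.6,0,0,0,8.4,180]
    - [3.6,-24.6,0,0,0,8.4,180]
    - [3.6,-24.6,0,0,0,8.4,180]
    - [3.6,-24.6,0,0,0,8.4,180]
    - [3.6,-24.6,0,0,0,8.4,180]
    - [3.6,-24.6,0,0,0,8.4,180]
    - [3.6,-24.6,0,0,0,8.4,180]
    - [3.6,-24.6,0,0,0,8.4,180]
    - [0,0,-20,0,0,0,180]
    - [0,0,0,0,0,0,180]
    - [0,0,0,0,0,0,180]

```text
clock: 25.5
tool_pos: [0.5597, -0.3042, 0.18]
orientation: [-1.566, 0.105, -0.101]
wrist_force: [-0.2, -0.4, -1.8]
finger_gap: 0.0442
```

```bash
python3 -c "
from h import *
snap('w11')"
```

```text
[ 0.5597 -0.3042  0.18  ] zdir deg from +y to +x 7.5113849713402905 down [-0.0024  0.002  -1.    ] 0.04418797123895781 25.5
```

Call:
arm_command:
  commands:
    - [1,-1,-30,0,0,0.7,180]
    - [0,0,-35,0,0,0,180]
    - [0,0,-35,0,0,0,180]
    - [0,0,-18,0,0,0,180]
    - [0,0,-8,0,0,0,180]
    - [0,0,0,0,0,0,180]
    - [0,0,0,0,0,0,180]

```text
clock: 26.25
tool_pos: [0.5623, -0.3062, 0.0569]
orientation: [-1.57, 0.091, -0.095]
wrist_force: [0.7, -0.2, -1.4]
finger_gap: 0.0441
```

Call:
arm_command:
  commands:
    - [-0.8,0.5,-6,0,0,0,180]
    - [0,0,-4,0,0,0,180]
    - [0,0,-3,0,0,0,180]
    - [0,0,-1.5,0,0,0,180]
    - [0,0,0,0,0,0,180]
    - [0,0,0,0,0,0,180]

```text
clock: 26.85
tool_pos: [0.5606, -0.3054, 0.042]
orientation: [-1.569, 0.093, -0.094]
wrist_force: [-3.2, 0.2, 6.3]
finger_gap: 0.0442
```

Call:
arm_command:
  commands:
    - [0,0,0,0,0,0,125]
    - [0,0,0,0,0,0,115]
    - [0,0,0,0,0,0,100]
    - [0,0,0,0,0,0,70]
    - [0,0,0,0,0,0,30]
    - [0,0,0,0,0,0,0]
    - [0,0,0,0,0,0,0]
    - [0,0,0,0,0,0,0]

```text
clock: 27.65
tool_pos: [0.5606, -0.3054, 0.0409]
orientation: [-1.569, 0.093, -0.093]
wrist_force: [-0.4, -0.5, 0.7]
finger_gap: 0.0898
```

Call:
arm_command:
  commands:
    - [0,0,30,0,0,0,0]
    - [0,0,45,0,0,0,0]
    - [0,0,45,0,0,0,0]
    - [0,0,45,0,0,0,0]
    - [-4.2,33.3,1.6,0,0,-7.75,0]
    - [-4.2,33.3,1.6,0,0,-7.75,0]
    - [-4.2,33.3,1.6,0,0,-7.75,0]
    - [-4.2,33.3,1.6,0,0,-7.75,0]
    - [-4.2,33.3,1.6,0,0,-7.75,0]
    - [-4.2,33.3,1.6,0,0,-7.75,0]
    - [-4.2,33.3,1.6,0,0,-7.75,0]
    - [-4.2,33.3,1.6,0,0,-7.75,0]
    - [-4.2,33.3,1.6,0,0,-7.75,0]
    - [-4.2,33.3,1.6,0,0,-7.75,0]
    - [0,0,0,0,0,0,0]
    - [0,0,0,0,0,0,0]

```text
clock: 29.25
tool_pos: [0.5185, 0.0281, 0.222]
orientation: [-1.256, 1.132, -1.134]
wrist_force: [0.1, -0.2, 0.1]
finger_gap: 0.0914
```

```bash
python3 -c "
from h import *
snap('w12')"; python3 tr.py t12; python3 ck.py t12 .106 .053
```

```text
[0.5185 0.0281 0.222 ] zdir deg from +y to +x 84.08858504084135 down [ 0.0007 -0.0004 -1.    ] 0.0913511918335856 29.25
tray match 0.648 0.654 shift mm [-0.6648 -0.1737] rot deg (ccw world) -0.23380384
expect [ 0.6143 -0.3114] seen [ 0.616  -0.3125] area 130 box [14 14]
expect [ 0.5616 -0.3052] seen [ 0.5629 -0.3074] area 134 box [15 14]
```

Both gauges stand upright and the tray hasn't moved. Next is gauge 3.

Call:
arm_command:
  commands:
    - [0,-0.3,-25,0,0,0,0]
    - [0,0,-30,0,0,0,0]
    - [0,0,-20,0,0,0,0]
    - [0,0,-12,0,0,0,0]
    - [0,0,0,0,0,0,0]
    - [0,0,0,0,0,0,0]

```text
clock: 29.95
tool_pos: [0.5191, 0.0268, 0.1354]
orientation: [-1.254, 1.135, -1.136]
wrist_force: [-0.1, -0.1, -0.8]
finger_gap: 0.0916
```

Call:
arm_command:
  commands:
    - [0,0,0,0,0,0,60]
    - [0,0,0,0,0,0,100]
    - [0,0,0,0,0,0,180]
    - [0,0,0,0,0,0,180]
    - [0,0,0,0,0,0,180]
    - [0,0,0,0,0,0,180]
    - [0,0,0,0,0,0,180]
    - [0,0,0,0,0,0,180]
    - [0,0,0,0,0,0,180]

```text
clock: 30.85
tool_pos: [0.5191, 0.0273, 0.1363]
orientation: [-1.253, 1.133, -1.137]
wrist_force: [-2.2, -0.5, 10.3]
finger_gap: 0.0442
```

Call:
arm_command:
  commands:
    - [0,0,4,0,0,0,180]
    - [0,0,8,0,0,0,180]
    - [0,0,10,0,0,0,180]
    - [0,0,15,0,0,0,180]
    - [0,0,20,0,0,0,180]
    - [0,0,10,0,0,0,180]
    - [0,0,0,0,0,0,180]

```text
clock: 31.55
tool_pos: [0.5193, 0.0273, 0.2034]
orientation: [-1.253, 1.133, -1.137]
wrist_force: [0.4, -0.2, -2.2]
finger_gap: 0.0439
```

```bash
python3 tr.py t13; python3 ck.py t13 .106 .053
```

```text
tray match 0.564 0.588 shift mm [-47.6595  15.7398] rot deg (ccw world) -1.0818518
expect [ 0.6143 -0.3114] seen [ 0.6198 -0.3044] area 129 box [15 15]
expect [ 0.5616 -0.3052] seen [ 0.5686 -0.2979] area 123 box [15 14]
```

The tray was knocked aside while I was at the manifold. I'll re-measure it against the previous picture, which holds the same gauges.

```bash
python3 - <<'E'
from tr import *
tray(ref="pics/t12.png",name="t13b")
a=cv2.imread("pics/t13b.png")[205:345,370:440]
b=cv2.imread("pics/t12.png")[205:345,370:440]
c=np.hstack([cv2.resize(x,None,fx=4.25,fy=4.25,interpolation=cv2.INTER_CUBIC) for x in (a,b)]);print(c.shape)
cv2.imwrite("pics/m13.png",c)
E
python3 ck.py t13b .106 .053
```

```text
tray match 0.826 0.905 shift mm [4.3184 9.3939] rot deg (ccw world) -0.5594058
(595, 596, 3)
expect [ 0.6143 -0.3114] seen [ 0.6197 -0.3044] area 128 box [15 15]
expect [ 0.5616 -0.3052] seen [ 0.5686 -0.2979] area 123 box [15 14]
```

View pics/m13.png

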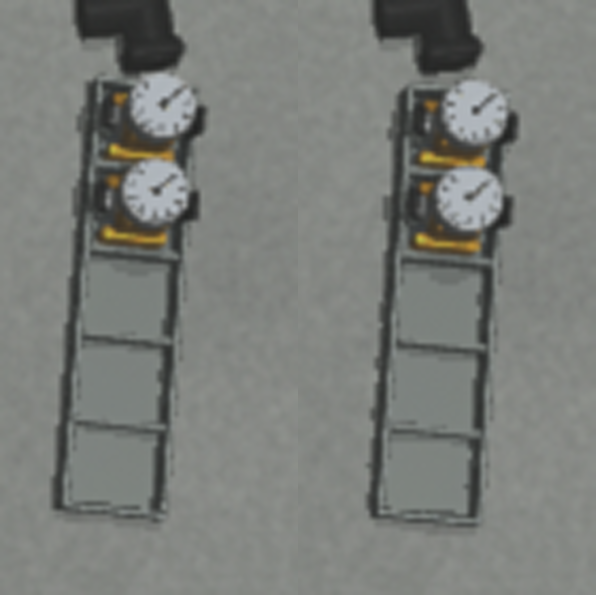

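The left half is now and the right half before. The tray moved about (+4, +9) mm and turned about −0.7°, and both gauges are still upright. The new tray pose is (0.5133, −0.2896) with yaw −7.4°.

Call:
arm_command:
  commands:
    - [-0.6,-31.7,0,0,0,7.7,180]
    - [-0.6,-31.7,0,0,0,7.7,180]
    - [-0.6,-31.7,0,0,0,7.7,180]
    - [-0.6,-31.7,0,0,0,7.7,180]
    - [-0.6,-31.7,0,0,0,7.7,180]
    - [-0.6,-31.7,0,0,0,7.7,180]
    - [-0.6,-31.7,0,0,0,7.7,180]
    - [-0.6,-31.7,0,0,0,7.7,180]
    - [-0.6,-31.7,0,0,0,7.7,180]
    - [-0.6,-31.7,0,0,0,7.7,180]
    - [0,0,-20,0,0,0,180]
    - [0,0,0,0,0,0,180]
    - [0,0,0,0,0,0,180]

```text
clock: 32.95
tool_pos: [0.512, -0.2889, 0.1807]
orientation: [-1.566, 0.102, -0.098]
wrist_force: [0.5, -0.4, -2.2]
finger_gap: 0.0441
```

```bash
python3 -c "
from h import *
T=snap('w13')
P=np.array([.5133,-.2896]);t=-.129;M=np.array([[np.cos(t),-np.sin(t)],[np.sin(t),np.cos(t)]])
q=[proj('wrist',[[*(P+M@[x,y]),.026] for y in(-.028,.028)],T) for x in(-.1305,-.0795,-.0265)]
im=cv2.imread('pics/w13.png')
for a in q:
  a=np.round(a).astype(int);print(a.tolist());cv2.line(im,a[0].tolist(),a[1].tolist(),(0,0,255),1)
cv2.imwrite('pics/w13c.png',cv2.resize(im[20:330,220:430],None,fx=1.9,fy=1.9,interpolation=cv2.INTER_CUBIC))"
```

```text
[ 0.512  -0.2889  0.1807] zdir deg from +y to +x 7.307060811422073 down [-0.0024  0.0021 -1.    ] 0.04408238411372504 32.95
[[291, 74], [358, 74]]
[[291, 134], [358, 134]]
[[291, 196], [357, 196]]
```

View pics/w13c.png

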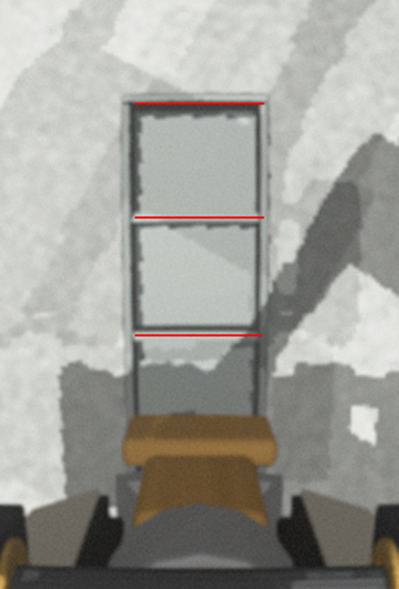

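The overlay on the dividers and walls agrees to 1–2 mm (walls at 132–262 against the predicted 135–264), so I'll lower gauge 3.

Call:
arm_command:
  commands:
    - [0,-1,-30,0,0,0,180]
    - [0,0,-35,0,0,0,180]
    - [0,0,-35,0,0,0,180]
    - [0,0,-18,0,0,0,180]
    - [0,0,-8,0,0,0,180]
    - [0,0,0,0,0,0,180]
    - [0,0,0,0,0,0,180]

```text
clock: 33.7
tool_pos: [0.5135, -0.2909, 0.0572]
orientation: [-1.57, 0.098, -0.101]
wrist_force: [0.9, -0.2, -1.9]
finger_gap: 0.0439
```

Call:
arm_command:
  commands:
    - [-0.8,0.5,-6,0,0,0,180]
    - [0,0,-4,0,0,0,180]
    - [0,0,-3,0,0,0,180]
    - [0,0,-1.5,0,0,0,180]
    - [0,0,0,0,0,0,180]
    - [0,0,0,0,0,0,180]

```text
clock: 34.3
tool_pos: [0.5118, -0.2902, 0.0424]
orientation: [-1.569, 0.099, -0.1]
wrist_force: [-2.5, 1.0, 6.3]
finger_gap: 0.0443
```

Call:
arm_command:
  commands:
    - [0,0,0,0,0,0,125]
    - [0,0,0,0,0,0,115]
    - [0,0,0,0,0,0,100]
    - [0,0,0,0,0,0,70]
    - [0,0,0,0,0,0,30]
    - [0,0,0,0,0,0,0]
    - [0,0,0,0,0,0,0]
    - [0,0,0,0,0,0,0]

```text
clock: 35.1
tool_pos: [0.5118, -0.2902, 0.0413]
orientation: [-1.569, 0.1, -0.1]
wrist_force: [-0.4, 0.3, 0.1]
finger_gap: 0.0895
```

Call:
arm_command:
  commands:
    - [0,0,30,0,0,0,0]
    - [0,0,45,0,0,0,0]
    - [0,0,45,0,0,0,0]
    - [0,0,45,0,0,0,0]
    - [0.5,34.5,1.6,0,0,-8,0]
    - [0.5,34.5,1.6,0,0,-8,0]
    - [0.5,34.5,1.6,0,0,-8,0]
    - [0.5,34.5,1.6,0,0,-8,0]
    - [0.5,34.5,1.6,0,0,-8,0]
    - [0.5,34.5,1.6,0,0,-8,0]
    - [0.5,34.5,1.6,0,0,-8,0]
    - [0.5,34.5,1.6,0,0,-8,0]
    - [0.5,34.5,1.6,0,0,-8,0]
    - [0.5,34.5,1.6,0,0,-8,0]
    - [0.5,34.5,0,0,0,-8,0]
    - [0,0,0,0,0,0,0]
    - [0,0,0,0,0,0,0]

```text
clock: 36.8
tool_pos: [0.5171, 0.0898, 0.2223]
orientation: [-1.166, 1.274, -1.275]
wrist_force: [0.3, 0.1, 0.8]
finger_gap: 0.0918
```

```bash
sed -i 's/^P=.*/P=np.array([.5133,-.2896]);_t=-.129;M=np.array([[np.cos(_t),-np.sin(_t)],[np.sin(_t),np.cos(_t)]])/' ck.py; python3 -c "
from tr import *
snap('w14');tray('pics/t13b.png','t14')"; python3 ck.py t14 .106 .053 0
```

```text
[0.5171 0.0898 0.2223] zdir deg from +y to +x 95.07422986684065 down [ 0.0002 -0.0004 -1.    ] 0.09175959592292422 36.8
tray match 0.847 0.845 shift mm [ 0.0477 -0.1592] rot deg (ccw world) 0.033807054
expect [ 0.6184 -0.3032] seen [ 0.6199 -0.3044] area 129 box [15 15]
expect [ 0.5659 -0.2964] seen [ 0.5685 -0.2979] area 124 box [15 14]
expect [ 0.5133 -0.2896] seen [ 0.5147 -0.2911] area 138 box [15 14]
```

Gauge 3 is standing in its pocket and the tray is stable. Next is gauge 4.

Call:
arm_command:
  commands:
    - [0,-0.5,-25,0,0,0,0]
    - [0,0,-30,0,0,0,0]
    - [0,0,-20,0,0,0,0]
    - [0,0,-12,0,0,0,0]
    - [0,0,0,0,0,0,0]
    - [0,0,0,0,0,0,0]

```text
clock: 37.5
tool_pos: [0.5178, 0.0884, 0.1359]
orientation: [-1.163, 1.276, -1.278]
wrist_force: [0.4, 0.4, -0.3]
finger_gap: 0.0915
```

Call:
arm_command:
  commands:
    - [0,0,0,0,0,0,60]
    - [0,0,0,0,0,0,100]
    - [0,0,0,0,0,0,180]
    - [0,0,0,0,0,0,180]
    - [0,0,0,0,0,0,180]
    - [0,0,0,0,0,0,180]
    - [0,0,0,0,0,0,180]
    - [0,0,0,0,0,0,180]
    - [0,0,0,0,0,0,180]

```text
clock: 38.4
tool_pos: [0.5174, 0.089, 0.1368]
orientation: [-1.163, 1.276, -1.277]
wrist_force: [-3.5, 0.1, 11.4]
finger_gap: 0.044
```

Call:
arm_command:
  commands:
    - [0,0,4,0,0,0,180]
    - [0,0,8,0,0,0,180]
    - [0,0,10,0,0,0,180]
    - [0,0,15,0,0,0,180]
    - [0,0,20,0,0,0,180]
    - [0,0,10,0,0,0,180]
    - [0,0,0,0,0,0,180]

```text
clock: 39.1
tool_pos: [0.5181, 0.0889, 0.2039]
orientation: [-1.161, 1.274, -1.278]
wrist_force: [0.2, -0.4, -3.6]
finger_gap: 0.0438
```

```bash
python3 -c "
from tr import *
tray('pics/t14.png','t15')"; python3 ck.py t15 .106 .053 0
```

```text
tray match 1.0 0.998 shift mm [-0.0317 -0.0495] rot deg (ccw world) 0.03797159
expect [ 0.6184 -0.3032] seen [ 0.6198 -0.3044] area 129 box [15 15]
expect [ 0.5659 -0.2964] seen [ 0.5686 -0.2979] area 123 box [15 14]
expect [ 0.5133 -0.2896] seen [ 0.5147 -0.2911] area 138 box [15 14]
```

Call:
arm_command:
  commands:
    - [-5.3,-33.8,0,0,0,8,180]
    - [-5.3,-33.8,0,0,0,8,180]
    - [-5.3,-33.8,0,0,0,8,180]
    - [-5.3,-33.8,0,0,0,8,180]
    - [-5.3,-33.8,0,0,0,8,180]
    - [-5.3,-33.8,0,0,0,8,180]
    - [-5.3,-33.8,0,0,0,8,180]
    - [-5.3,-33.8,0,0,0,8,180]
    - [-5.3,-33.8,0,0,0,8,180]
    - [-5.3,-33.8,0,0,0,8,180]
    - [-5.3,-33.8,0,0,0,8,180]
    - [0,0,-20,0,0,0,180]
    - [0,0,0,0,0,0,180]
    - [0,0,0,0,0,0,180]

```text
clock: 40.55
tool_pos: [0.4584, -0.2822, 0.1814]
orientation: [-1.567, 0.102, -0.098]
wrist_force: [-0.0, 0.4, -2.6]
finger_gap: 0.0442
```

```bash
python3 -c "
from h import *
snap('w15')"
```

```text
[ 0.4584 -0.2822  0.1814] zdir deg from +y to +x 7.312348438029615 down [-0.0021  0.0021 -1.    ] 0.04421626484179095 40.55
```

Call:
arm_command:
  commands:
    - [0.6,-0.6,-30,0,0,0,180]
    - [0,0,-35,0,0,0,180]
    - [0,0,-35,0,0,0,180]
    - [0,0,-18,0,0,0,180]
    - [0,0,-8,0,0,0,180]
    - [0,0,0,0,0,0,180]
    - [0,0,0,0,0,0,180]

```text
clock: 41.3
tool_pos: [0.4604, -0.2838, 0.0575]
orientation: [-1.57, 0.098, -0.101]
wrist_force: [-0.2, 0.5, -3.2]
finger_gap: 0.0442
```

Call:
arm_command:
  commands:
    - [-0.8,0.5,-6,0,0,0,180]
    - [0,0,-4,0,0,0,180]
    - [0,0,-3,0,0,0,180]
    - [0,0,-1.5,0,0,0,180]
    - [0,0,0,0,0,0,180]
    - [0,0,0,0,0,0,180]

```text
clock: 41.9
tool_pos: [0.4589, -0.2832, 0.0429]
orientation: [-1.569, 0.099, -0.101]
wrist_force: [-2.6, 2.5, 7.0]
finger_gap: 0.0442
```

Call:
arm_command:
  commands:
    - [0,0,0,0,0,0,125]
    - [0,0,0,0,0,0,115]
    - [0,0,0,0,0,0,100]
    - [0,0,0,0,0,0,70]
    - [0,0,0,0,0,0,30]
    - [0,0,0,0,0,0,0]
    - [0,0,0,0,0,0,0]
    - [0,0,0,0,0,0,0]

```text
clock: 42.7
tool_pos: [0.4588, -0.2831, 0.0418]
orientation: [-1.569, 0.1, -0.1]
wrist_force: [-0.0, 0.7, -0.5]
finger_gap: 0.0897
```

Call:
arm_command:
  commands:
    - [0,0,30,0,0,0,0]
    - [0,0,45,0,0,0,0]
    - [0,0,45,0,0,0,0]
    - [0,0,45,0,0,0,0]
    - [4.7,36.2,1.6,0,0,-8.1,0]
    - [4.7,36.2,1.6,0,0,-8.1,0]
    - [4.7,36.2,1.6,0,0,-8.1,0]
    - [4.7,36.2,1.6,0,0,-8.1,0]
    - [4.7,36.2,1.6,0,0,-8.1,0]
    - [4.7,36.2,1.6,0,0,-8.1,0]
    - [4.7,36.2,1.6,0,0,-8.1,0]
    - [4.7,36.2,1.6,0,0,-8.1,0]
    - [4.7,36.2,1.6,0,0,-8.1,0]
    - [4.7,36.2,0,0,0,-8.1,0]
    - [4.7,36.2,0,0,0,-8.1,0]
    - [4.7,36.2,0,0,0,-8.1,0]
    - [0,0,0,0,0,0,0]
    - [0,0,0,0,0,0,0]

```text
clock: 44.5
tool_pos: [0.5149, 0.1518, 0.221]
orientation: [-1.081, 1.39, -1.391]
wrist_force: [-0.5, -0.8, -0.4]
finger_gap: 0.0917
```

```bash
python3 -c "
from tr import *
snap('w16');tray('pics/t14.png','t16')"; python3 ck.py t16 .106 .053 0 -.053
```

```text
[0.5149 0.1518 0.221 ] zdir deg from +y to +x 104.27110845780545 down [-0.0002 -0.0005 -1.    ] 0.09171104988777802 44.5
tray match 0.865 0.868 shift mm [ 0.0784 -0.226 ] rot deg (ccw world) 0.108296216
expect [ 0.6184 -0.3032] seen [ 0.6198 -0.3043] area 130 box [15 15]
expect [ 0.5659 -0.2964] seen [ 0.5685 -0.2978] area 125 box [15 14]
expect [ 0.5133 -0.2896] seen [ 0.5146 -0.291 ] area 137 box [15 14]
expect [ 0.4607 -0.2828] seen [ 0.4614 -0.2842] area 134 box [14 15]
```

Call:
arm_command:
  commands:
    - [0,-0.5,-25,0,0,0,0]
    - [0,0,-30,0,0,0,0]
    - [0,0,-20,0,0,0,0]
    - [0,0,-10,0,0,0,0]
    - [0,0,0,0,0,0,0]
    - [0,0,0,0,0,0,0]

```text
clock: 45.2
tool_pos: [0.5158, 0.1504, 0.137]
orientation: [-1.077, 1.392, -1.394]
wrist_force: [-0.2, 0.3, 0.8]
finger_gap: 0.0916
```

Call:
arm_command:
  commands:
    - [0,0,0,0,0,0,60]
    - [0,0,0,0,0,0,100]
    - [0,0,0,0,0,0,180]
    - [0,0,0,0,0,0,180]
    - [0,0,0,0,0,0,180]
    - [0,0,0,0,0,0,180]
    - [0,0,0,0,0,0,180]
    - [0,0,0,0,0,0,180]
    - [0,0,0,0,0,0,180]

```text
clock: 46.1
tool_pos: [0.5157, 0.1511, 0.1378]
orientation: [-1.077, 1.391, -1.393]
wrist_force: [-2.9, -0.7, 10.7]
finger_gap: 0.0442
```

Call:
arm_command:
  commands:
    - [0,0,4,0,0,0,180]
    - [0,0,8,0,0,0,180]
    - [0,0,10,0,0,0,180]
    - [0,0,15,0,0,0,180]
    - [0,0,20,0,0,0,180]
    - [0,0,10,0,0,0,180]
    - [0,0,0,0,0,0,180]

```text
clock: 46.8
tool_pos: [0.516, 0.151, 0.2048]
orientation: [-1.076, 1.391, -1.394]
wrist_force: [0.1, 0.4, -2.3]
finger_gap: 0.0442
```

```bash
python3 -c "
from tr import *
tray('pics/t16.png','t17')"; python3 ck.py t17 .106 -.053
```

```text
tray match 1.0 0.998 shift mm [-0.0265 -0.0458] rot deg (ccw world) 0.03538939
expect [ 0.6184 -0.3032] seen [ 0.6198 -0.3043] area 130 box [15 15]
expect [ 0.4607 -0.2828] seen [ 0.4616 -0.2842] area 133 box [14 15]
```

Call:
arm_command:
  commands:
    - [-9.1,-35.6,0,0,0,8.1,180]
    - [-9.1,-35.6,0,0,0,8.1,180]
    - [-9.1,-35.6,0,0,0,8.1,180]
    - [-9.1,-35.6,0,0,0,8.1,180]
    - [-9.1,-35.6,0,0,0,8.1,180]
    - [-9.1,-35.6,0,0,0,8.1,180]
    - [-9.1,-35.6,0,0,0,8.1,180]
    - [-9.1,-35.6,0,0,0,8.1,180]
    - [-9.1,-35.6,0,0,0,8.1,180]
    - [-9.1,-35.6,0,0,0,8.1,180]
    - [-9.1,-35.6,0,0,0,8.1,180]
    - [-9.1,-35.6,0,0,0,8.1,180]
    - [0,0,-20,0,0,0,180]
    - [0,0,0,0,0,0,180]
    - [0,0,0,0,0,0,180]

```text
clock: 48.35
tool_pos: [0.4056, -0.275, 0.1824]
orientation: [-1.566, 0.104, -0.101]
wrist_force: [0.6, 0.1, -1.4]
finger_gap: 0.0437
```

```bash
python3 -c "
from h import *
snap('w17')"
```

```text
[ 0.4056 -0.275   0.1824] zdir deg from +y to +x 7.451589953298794 down [-0.0018  0.0021 -1.    ] 0.04368634929639997 48.35
```

Call:
arm_command:
  commands:
    - [0.8,-0.8,-30,0,0,0,180]
    - [0,0,-35,0,0,0,180]
    - [0,0,-35,0,0,0,180]
    - [0,0,-18,0,0,0,180]
    - [0,0,-8,0,0,0,180]
    - [0,0,0,0,0,0,180]
    - [0,0,0,0,0,0,180]

```text
clock: 49.1
tool_pos: [0.4078, -0.2768, 0.0583]
orientation: [-1.57, 0.1, -0.103]
wrist_force: [-0.2, -0.2, -1.9]
finger_gap: 0.0443
```

Call:
arm_command:
  commands:
    - [-0.8,0.5,-6,0,0,0,180]
    - [0,0,-4,0,0,0,180]
    - [0,0,-3,0,0,0,180]
    - [0,0,-1.5,0,0,0,180]
    - [0,0,0,0,0,0,180]
    - [0,0,0,0,0,0,180]

```text
clock: 49.7
tool_pos: [0.4063, -0.2762, 0.0438]
orientation: [-1.569, 0.101, -0.103]
wrist_force: [-2.1, 1.7, 10.4]
finger_gap: 0.0443
```

Call:
arm_command:
  commands:
    - [0,0,0,0,0,0,125]
    - [0,0,0,0,0,0,115]
    - [0,0,0,0,0,0,100]
    - [0,0,0,0,0,0,70]
    - [0,0,0,0,0,0,30]
    - [0,0,0,0,0,0,0]
    - [0,0,0,0,0,0,0]
    - [0,0,0,0,0,0,0]

```text
clock: 50.5
tool_pos: [0.4062, -0.2761, 0.0427]
orientation: [-1.568, 0.102, -0.102]
wrist_force: [0.2, 0.2, -0.0]
finger_gap: 0.0897
```

Call:
arm_command:
  commands:
    - [0,0,30,0,0,0,0]
    - [0,0,45,0,0,0,0]
    - [0,0,45,0,0,0,0]
    - [0,0,45,0,0,0,0]
    - [0,0,45,0,0,0,0]
    - [18,30,9,0,0,0.9,0]
    - [18,30,9,0,0,0.9,0]
    - [18,30,9,0,0,0.9,0]
    - [18,30,9,0,0,0.9,0]
    - [18,30,9,0,0,0.9,0]
    - [18,30,9,0,0,0.9,0]
    - [18,30,9,0,0,0.9,0]
    - [18,30,9,0,0,0.9,0]
    - [18,30,9,0,0,0.9,0]
    - [18,30,9,0,0,0.9,0]
    - [0,0,0,0,0,0,0]
    - [0,0,0,0,0,0,0]

```text
clock: 52.2
tool_pos: [0.586, 0.0244, 0.3422]
orientation: [-1.571, -0.022, 0.023]
wrist_force: [-0.4, -0.2, -0.7]
finger_gap: 0.0921
```

```bash
python3 -c "
from tr import *
snap('w18');tray('pics/t16.png','t18')
c=np.zeros((600,800,3),np.uint8)
a=cv2.imread('pics/w18.png');c[:300]=cv2.resize(a[0:300,0:640],(640,300)).repeat(1,0)[:, :640].copy() if 0 else cv2.resize(a[0:240],(800,300),interpolation=cv2.INTER_CUBIC)
s=camera('scene')[:,:,::-1];c[300:,:400]=cv2.resize(s[250:400,370:470],(400,300),interpolation=cv2.INTER_CUBIC) if 0 else cv2.resize(s[170:320,220:420],(400,300),interpolation=cv2.INTER_CUBIC)
c[300:,400:]=cv2.resize(s[260:350,370:490],(400,300),interpolation=cv2.INTER_CUBIC)
cv2.imwrite('pics/m18.png',c)"; python3 ck.py t18 .106 .053 0 -.053 -.106
```

```text
[0.586  0.0244 0.3422] zdir deg from +y to +x -1.6582718148060458 down [-0.0007 -0.0003 -1.    ] 0.0920687994285353 52.2
tray match 0.89 0.896 shift mm [ 0.0275 -0.3049] rot deg (ccw world) 0.23267858
expect [ 0.6184 -0.3032] seen [ 0.6199 -0.3046] area 138 box [15 15]
expect [ 0.5659 -0.2964] seen [ 0.5685 -0.2977] area 130 box [15 14]
expect [ 0.5133 -0.2896] seen [ 0.5145 -0.2909] area 142 box [15 15]
expect [ 0.4607 -0.2828] seen [ 0.4614 -0.2843] area 135 box [14 15]
expect [ 0.4082 -0.276 ] seen [ 0.4084 -0.2775] area 153 box [15 16]
```

View pics/m18.png

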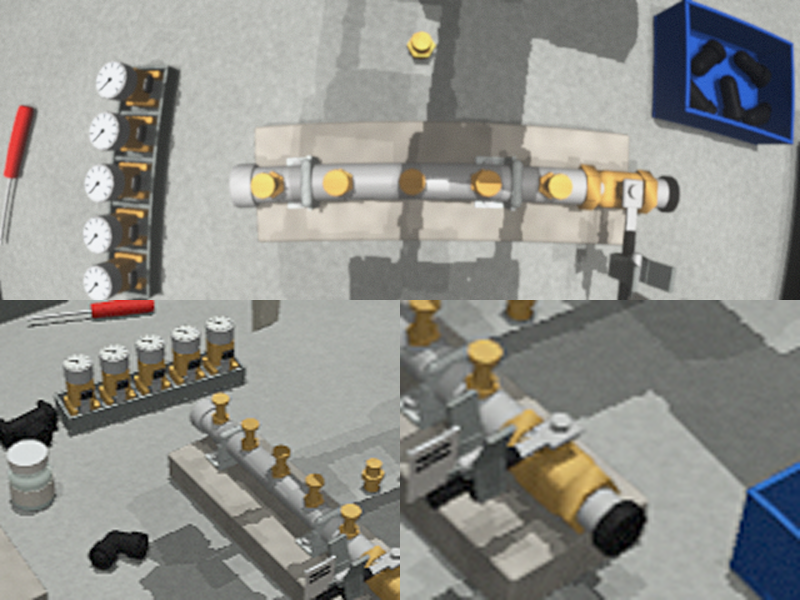

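The final picture shows all five gauges upright, each in its own pocket (about x 115, y 80–280). The five stubs are bare, the lever is shut with the clip upright on its grip (630,260), and the other items look unmoved. I'm handing the job in.

```bash
python3 -c "
from station import *
print(job_done())"
```

```text
the job is handed in; nothing more can be done
None
```

The job is handed in after about 52 s of the 210 s allowed, done in the order asked. I saw no verdict.

- **Valve:** I turned the lever until it pressed on its stop with about 22 N. The last picture shows it still across the pipe.
- **Clip:** I moved it from the bin's rim to the middle of the lever's grip and pressed it down until it touched (about 5 N, then 1 mm more). The last picture shows it upright with the tag pointing outward.
- **Gauges:** All five were there. I pinched each one to its stop, lifted it off and lowered it into its own pocket, letting go only after it touched the tray floor (3 to 10 N).
- **Knocked tray:** The tray moved about 10 mm and turned slightly just as I lifted the third gauge off. I re-measured it and placed the last three gauges at the new position.

The final pictures show five upright dials in five pockets, five bare stubs, and the other things apparently where they were, with the gripper touching nothing.

One disagreement remains: the top and wrist cameras differed by 1 to 3 mm, and the tray dividers showed up to 2.6 mm of scatter in the wrist view. Both are within the pockets' clearance. I judged that the clip was fully down from the contact force and the pictures, not by measuring its height.

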